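# Change over the gears of a bench drive

## Task

Reverse the ratio of this change-gear drive: make its two gears change places, so that each ends up fully down on the spindle where the other one was (the empty tray is there to park a gear on the way). Then secure each gear by dropping the retaining collar that fits that spindle's nose over it, the wide-bored collar on the spindle with the thick nose and the narrow-bored one on the thin nose, down flat on the gear's hub.

Things in the scene. Friction and masses are not known exactly. Their poses are not given: they have to be found in the camera images.
- drive: the drive, fixed: low grey housing 116 x 250 mm, flat aluminium top 46 mm above the table; a motor lies at its +y end (72 mm high), behind that a 50 mm high terminal box. Origin: under the housing's centre, on the table; z up, y towards the motor. The spindles stand at x = 0, y = -45 and +45 mm. The gears are out of mesh, 4 mm between their tips: their teeth need no lining up.
- spindle_thick: upright steel spindle with the thick nose, fixed on the drive, at either end. Origin: on its axis, at the housing's top face; z up. From there: foot 56 mm wide to 6 mm; shoulder 32 mm wide to 12 mm, on which a gear rests; gear seat 20 mm in diameter to 36 mm, taper to 44 mm; nose 16 mm in diameter to 64 mm, conical tip to 72 mm.
- spindle_thin: upright steel spindle with the thin nose, at the drive's other end: same foot, shoulder (12 mm), seat (20 mm in diameter to 36 mm) and taper (to 44 mm), but its nose is 8 mm in diameter to 64 mm, tip at 72 mm. Origin: on its axis, at the housing's top face; z up.
- gear_large: steel gear 100 mm in diameter: toothed disc 14 mm thick, on it a plain round hub 36 mm in diameter that reaches up to 34 mm (grip the hub from above, fingertips just above the disc); 23 mm bore right through. Origin: centre of the underside; z up. 0.4 to 0.65 kg. At the start it rests on the shoulder of either spindle (its origin 12 mm above the spindle's).
- gear_small: steel gear 72 mm in diameter, otherwise the same: disc 14 mm thick, hub 36 mm in diameter up to 34 mm, 23 mm bore. Origin: centre of the underside; z up. 0.25 to 0.42 kg. At the start it rests on the other spindle's shoulder.
- collar_large: black knurled retaining collar for the thick nose: ring 44 mm in outer diameter, 20 mm bore, 20 mm high, standing flat on the table at the start. Origin: centre of the underside; z up. When fitted over a gear it rests on the hub, its origin 46 mm above the spindle's origin.
- collar_small: black knurled retaining collar for the thin nose: ring 32 mm in outer diameter, 12 mm bore, 20 mm high, standing flat on the table at the start (it does not go over the thick nose). Origin: centre of the underside; z up. When fitted it rests on the hub, its origin 46 mm above the spindle's origin.
- tray: empty shallow square steel tray with a rubber mat, 136 mm outside and 128 mm inside, rim 18 mm high, floor 10 mm above the table, fixed: a place to park either gear. Origin: centre of the underside; z up.
There are look-alikes about, which are no part of the job. Leave any green or yellow look-alike of the gear_large alone.

How it is judged:
By the outcome, as a careful person would: the job done as asked, in the order asked, and still so for the second after the job is handed in, with the robot touching nothing.
It also fails if it takes over 125 s, if anything falls off the work surface, if the arm or the gripper's body presses on something with over 40 N, if the wrist force passes 120 N, or if a joint passes its speed limit or range.

## Robot

A 6-joint arm with a two-finger parallel gripper is mounted at the origin on a cart in front of the work surface, level with it; the furniture and walls round the work are solid. World frame = base frame: x ahead of the robot, y to its left, z up, the work surface at z = 0. Lengths are in mm, angles in rad, forces in N, time in s.
With the tool pointing down it reaches from about 400 to 925 mm from the base axis. Payload 12.5 kg.
Tool frame: the origin (TCP) lies at the very end of the fingers, on their centre line; the grasp point (between the pads) lies env.grip_point_offset behind it (env.grip_point_offset is the distance from the TCP to the grasp point, in mm); y points along the fingers, z is the direction in which the jaws open and shut, and the axes are right-handed (so a half turn about y gives the same grasp; the last joint's range is limited). The gripper opens to 95 mm and grips with 3 to 60 N. Pads are 20 mm wide; open, the fingers measure 119 mm over their backs; the gripper's body (75 mm by 180 mm) begins 59 mm behind the grasp point.
Start: joints at [-1.362, 0.491, 1.559, -0, 1.092, -0.106], TCP at [193.54, -594.297, 214.661] pointing down, gripper open.
Joint ranges: [-3.1, 3.1], [-0.84, 2.19], [0.05, 2.79], [-1.13, 4.28], [0.06, 2.93], [-2.69, 2.69]. Speed limits (rad/s): [2.22, 2.22, 2.79, 3.14, 3.14, 3.14].

## Interface

Orientations are given as [roll, pitch, yaw] about the fixed x, y, z axes, in that order (R = Rz(yaw) Ry(pitch) Rx(roll)).
In Python, from cell import readout, read_camera, env, nets gives the robot as it stands.
- The arm moves only by the tool apply_moves, never from a script. Its argument "increments" is a list of rows, each a list of 3 entries, a list of its own where there are three numbers: the shift along the tool's x, y, z in cm, then the turn, a rotation vector about the tool's x, y, z in degrees, then the finger opening in cm, from 0 to 9.51. A call has exactly 5 rows; each row shifts and turns the pose as measured when the row begins, along the tool's axes as they then stand; what a row does not reach is not made up. A row lasts 1/8 s, in which the tool goes at most 62.5 mm and 10.7 degrees, less where a joint would pass 70% of its speed; a pose out of reach is approached as far as the arm can. A call with a gripper value outside its range is refused whole. The fingers move at their own pace and stop on an object; the grip force is fixed at half the most. Time passes only in rows, so rows that do not move let the fingers close, or fill a call up. It gives the time, the measured TCP pose, the force and the opening at its end, in the units of the state.
- readout.state(): the state, without advancing time (a new reading comes with each control period).
- read_camera(name): name is "side" or "top" or "wrist"; returns a dict with "img" (420x560x3 uint8, red, green, blue), "vfov" (degrees; the focal length in pixels is half the picture's height over the tangent of half this angle, whatever the lens; pixels are square), "cx", "cy" (the principal point, pixels), "distortion" ([k1, k2, p1, p2, k3] as OpenCV has them; the pictures are not rectified), "rvec" (rotation vector, rad) and "tvec" (3), from world to camera coordinates, as OpenCV has them; the wrist camera has in their place "mount" (4x4, takes a point from camera to tool coordinates, whose origin is the TCP and whose axes are the tool frame's). Camera axes: x right, y down, z forward; pixel columns grow to the right and rows downward; lengths in mm; the calibration is good to about 2 mm. A picture is of the moment at which its call begins: read the wrist's pose just before it. There is no depth.
- env.job_done(): hands the job in, once; it reports no verdict.
Trained networks look in a picture, given as the dict that the camera call returned (one of the last four; its "shot" number tells which), for a name from the list of things; names that differ only in an ending like _2 or _b are one class to them, and where a whole thing is asked for, a point or a joint stands for the part that bears it (a point fixed in the world has none). Each returns a list of dicts, best first, with "confidence" (0 to 1); they miss things now and then, are a little off and sometimes report something else, mostly with a low value. They report only what shows in the picture. A call takes as long as a camera call. They do not tell look-alikes from the thing itself.
- nets.look_for(picture, thing): "point" ([x, y, z] in mm, in the coordinates of the camera as it stood for that picture, good to about 4 mm: the middle of the surface that is visible of it).
- nets.mark_of(picture, thing): "point" ([x, y, z] in mm, in the coordinates of the camera as it stood for that picture, good to about 4 mm: a listed point, or the origin of a listed thing).
The state is a dict: "t": time; "joints": joint angles; "qvel": joint speeds; "tau": joint torques, N m; "eef_pos": TCP position; "tcp_rot": TCP orientation; "ft_force": force on the tool from outside, world axes, zero at the start; "moment": the same for the moment, N m; "opening": opening from 0.0 (shut) to 1.0 (fully open).
Only numpy, scipy, OpenCV 4.12 (cv2) and the standard library are available. Lean on these libraries where they do the work, as an engineer would, in place of code of your own. Each camera call takes 0.05 s, during which the arm holds its last target. There are 200 camera calls.

## Working session

There is one attempt and no reset: what is moved stays moved. The work goes in short steps, Python scripts to look and compute and a tool call to move; the robot and the scene stay as the last step left them, time stands still between calls to the robot, and variables do not carry over. Pictures are saved under pics/ and viewed, about 12 in all and at most 16, crops included, and the job is handed in when it is done.

Besides the shell and the picture viewer there is one more tool, called as a command line: name --argument value ..., lists and objects as JSON in quotes. apply_moves: Moves the arm, as the interface text tells. Its arguments: {"type":"object","properties":{"increments":{"type":"array"}},"required":["increments"]}

```bash
ls; mkdir -p pics
cat > h.py <<'E'
import numpy as np, cv2
from cell import readout, read_camera, env, nets
from scipy.spatial.transform import Rotation as R
def f(p): return p['img'].shape[0]/2/np.tan(np.radians(p['vfov'])/2)
def K(p): return np.array([[f(p),0,p['cx']],[0,f(p),p['cy']],[0,0,1.]])
def tool(s): 
    T=np.eye(4);T[:3,:3]=R.from_euler('xyz',s['tcp_rot']).as_matrix();T[:3,3]=s['eef_pos'];return T
def c2w(p,s=None):
    if 'mount' in p: return tool(s)@np.array(p['mount'])
    T=np.eye(4);T[:3,:3]=cv2.Rodrigues(np.array(p['rvec'],float))[0];T[:3,3]=np.ravel(p['tvec']);return np.linalg.inv(T)
def shot(n):
    s=readout.state();p=read_camera(n);return p,c2w(p,s)
def px(p,T,X):
    Ti=np.linalg.inv(T);c=Ti[:3,:3]@np.array(X,float)+Ti[:3,3]
    return cv2.projectPoints(c.reshape(1,1,3),np.zeros(3),np.zeros(3),K(p),np.array(p['distortion'],float))[0].ravel()
def ray(p,T,uv,z):
    u=cv2.undistortPoints(np.array(uv,float).reshape(1,1,2),K(p),np.array(p['distortion'],float)).ravel()
    d=T[:3,:3]@np.array([u[0],u[1],1]);o=T[:3,3];return o+d*(z-o[2])/d[2]
def find(p,T,names):
    for n in names:
        for k in ('mark_of','look_for'):
            for r in getattr(nets,k)(p,n):
                if r['confidence']>.2:
                    X=T[:3,:3]@np.array(r['point'])+T[:3,3];print(k[:4],n,X.round(0),'c%.2f'%r['confidence'],'px',px(p,T,X).round(0))
def save(n,img,scale=1):
    cv2.imwrite('pics/'+n+'.png',cv2.resize(img[:,:,::-1],None,fx=scale,fy=scale,interpolation=cv2.INTER_CUBIC))
def st():
    s=readout.state();print({k:np.round(s[k],3) for k in('t','eef_pos','tcp_rot','ft_force','opening','joints')})
N=['drive','spindle_thick','spindle_thin','gear_large','gear_small','collar_large','collar_small','tray']
E
python3 - <<'E'
from h import *
st();print(env.grip_point_offset)
for c in('top','side'):
    p,T=shot(c);save(c+'0',p['img'],1.4);print(c,T[:3,3].round());find(p,T,N)
p,T=shot('wrist');print('wr',p['mount'])
E
```

```text
pics
{'t': np.float64(0.0), 'eef_pos': array([ 193.462, -594.044,  214.05 ]), 'tcp_rot': array([-1.572,  0.   , -2.827]), 'ft_force': array([-0.06 ,  0.79 , -0.089]), 'opening': np.float64(1.001), 'joints': array([-1.362,  0.492,  1.559, -0.   ,  1.092, -0.106])}
18.8
top [ 354.   78. 1232.]
mark drive [574. 224.  -0.] c0.77 px [230. 235.]
mark drive [551. -39.   2.] c0.56 px [317. 240.]
look drive [576. 292.  45.] c0.94 px [205. 232.]
look drive [564. 175. 110.] c0.44 px [243. 232.]
mark spindle_thick [552. -40.   3.] c0.39 px [317. 240.]
mark spindle_thick [565. 178.  46.] c0.38 px [244. 235.]
look spindle_thick [563. 178. 107.] c0.58 px [242. 232.]
mark spindle_thin [576. 262.  48.] c0.55 px [215. 232.]
mark gear_large [578. 268.  59.] c0.84 px [212. 231.]
mark gear_large [768. 341.  -2.] c0.68 px [193. 176.]
mark gear_large [450. 423.   1.] c0.62 px [164. 277.]
look gear_large [575. 263.  73.] c0.92 px [213. 231.]
look gear_large [449. 421.  16.] c0.73 px [163. 278.]
look gear_large [761. 340.   9.] c0.61 px [193. 177.]
mark gear_small [568. 175.  56.] c0.64 px [244. 233.]
mark c
[... 961 characters left out ...]
ll [566. 154.  66.] c0.70 px [253. 202.]
mark collar_large [552. -40.   1.] c0.61 px [273. 263.]
look collar_large [549. -53.  17.] c0.61 px [273. 260.]
look collar_large [566. 166.  46.] c0.47 px [252. 206.]
mark collar_small [ 634. -178.    3.] c0.70 px [333. 291.]
look collar_small [ 629. -189.   16.] c0.55 px [334. 290.]
mark tray [ 455. -289.   -3.] c0.70 px [266. 354.]
look tray [ 452. -298.    6.] c0.64 px [266. 355.]
wr [[-6.06987300e-04  9.55416195e-01  2.95261793e-01 -8.33614964e+01]
 [ 5.63740054e-04 -2.95261474e-01  9.55416320e-01 -1.70254554e+02]
 [ 9.99999657e-01  7.46376472e-04 -3.59386413e-04 -2.65075626e-01]
 [ 0.00000000e+00  0.00000000e+00  0.00000000e+00  1.00000000e+00]]
```

View pics/top0.png

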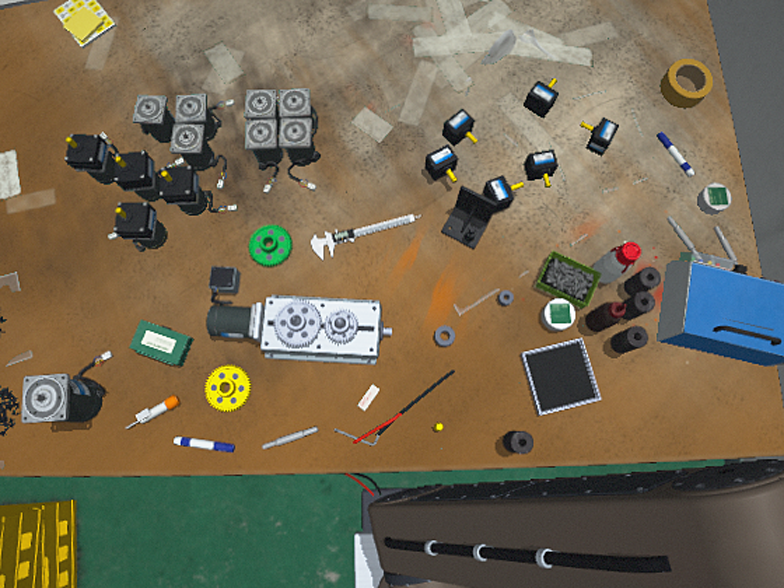

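View pics/side0.png

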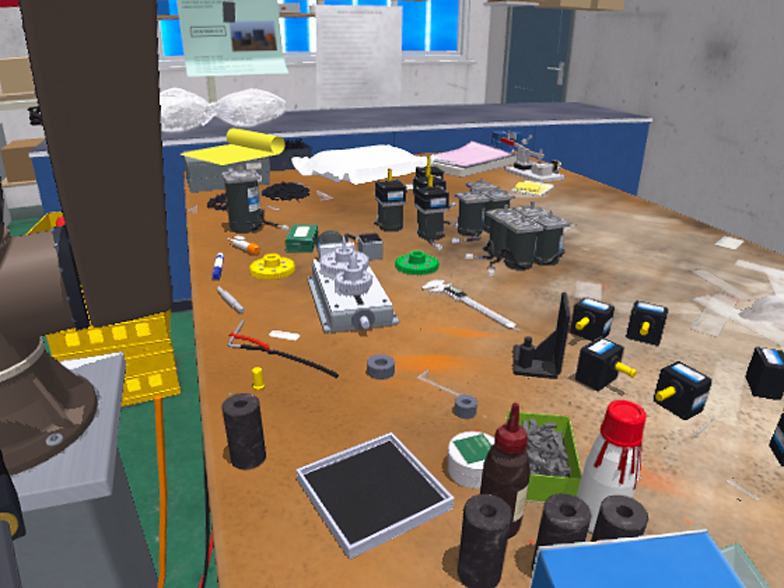

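The top picture shows the drive at px (320,328), with the large gear at (298,322) and the small gear at (342,325). The wide collar is at (445,336), the small collar at (505,297) and the tray at (561,376). The yellow (228,388) and green (270,245) gears are look-alikes. Next I move over the drive for a close look.

```bash
cat >> h.py <<'E'
def plan(X,yaw=None,opening=9.5,n=5,s=None):
    "rows from the measured pose to TCP X, tool down; yaw = rpy yaw (R=Rz(yaw)Rx(-90))"
    s=s or readout.state();A=tool(s)
    B=R.from_euler('xyz',[-np.pi/2,0,s['tcp_rot'][2] if yaw is None else yaw])
    R0=R.from_matrix(A[:3,:3]);rv=(R0.inv()*B).as_rotvec();d=(np.array(X,float)-A[:3,3])/n
    rows=[]
    for i in range(n):
        Ri=R0*R.from_rotvec(rv*i/n)
        rows.append([(Ri.inv().apply(d)/10).round(2).tolist(),np.degrees(rv/n).round(1).tolist(),opening])
    for i in range(0,n,5): print(str(rows[i:i+5]).replace(' ',''))
E
python3 - <<'E'
from h import *
plan([575,215,290],-2.827-0.42,9.5,20)
E
```

```text
[[[-3.07,-0.38,-3.26],[-0.0,1.2,-0.0],9.5],[[-3.0,-0.38,-3.32],[-0.0,1.2,-0.0],9.5],[[-2.93,-0.38,-3.38],[-0.0,1.2,-0.0],9.5],[[-2.86,-0.38,-3.44],[-0.0,1.2,-0.0],9.5],[[-2.78,-0.38,-3.5],[-0.0,1.2,-0.0],9.5]]
[[[-2.71,-0.38,-3.56],[-0.0,1.2,-0.0],9.5],[[-2.63,-0.38,-3.62],[-0.0,1.2,-0.0],9.5],[[-2.56,-0.38,-3.67],[-0.0,1.2,-0.0],9.5],[[-2.48,-0.38,-3.72],[-0.0,1.2,-0.0],9.5],[[-2.4,-0.38,-3.78],[-0.0,1.2,-0.0],9.5]]
[[[-2.32,-0.38,-3.83],[-0.0,1.2,-0.0],9.5],[[-2.24,-0.38,-3.87],[-0.0,1.2,-0.0],9.5],[[-2.16,-0.38,-3.92],[-0.0,1.2,-0.0],9.5],[[-2.07,-0.38,-3.96],[-0.0,1.2,-0.0],9.5],[[-1.99,-0.38,-4.01],[-0.0,1.2,-0.0],9.5]]
[[[-1.91,-0.38,-4.05],[-0.0,1.2,-0.0],9.5],[[-1.82,-0.38,-4.09],[-0.0,1.2,-0.0],9.5],[[-1.73,-0.38,-4.12],[-0.0,1.2,-0.0],9.5],[[-1.65,-0.38,-4.16],[-0.0,1.2,-0.0],9.5],[[-1.56,-0.38,-4.19],[-0.0,1.2,-0.0],9.5]]
```

apply_moves --increments '[[[-3.07,-1.5,-3.26],[0,1.2,0],9.5],[[-3.0,-1.5,-3.32],[0,1.2,0],9.5],[[-2.93,-1,-3.38],[0,1.2,0],9.5],[[-2.86,-0.5,-3.44],[0,1.2,0],9.5],[[-2.78,-0.4,-3.5],[0,1.2,0],9.5]]'

```text
t: 2.38
eef_pos: [290.5, -388.4, 264.2]
tcp_rot: [-1.571, 0.0, -2.939]
ft_force: [0.8, 0.7, 0.6]
opening: 0.999
```

apply_moves --increments '[[[-2.71,-0.3,-3.56],[0,1.2,0],9.5],[[-2.63,-0.3,-3.62],[0,1.2,0],9.5],[[-2.56,-0.3,-3.67],[0,1.2,0],9.5],[[-2.48,-0.3,-3.72],[0,1.2,0],9.5],[[-2.4,-0.3,-3.78],[0,1.2,0],9.5]]'

```text
t: 3.0
eef_pos: [389.9, -180.2, 280.8]
tcp_rot: [-1.569, 0.003, -3.048]
ft_force: [-0.1, -0.9, -0.3]
opening: 1.0
```

apply_moves --increments '[[[-2.32,-0.2,-3.83],[0,1.2,0],9.5],[[-2.24,-0.2,-3.87],[0,1.2,0],9.5],[[-2.16,-0.2,-3.92],[0,1.2,0],9.5],[[-2.07,-0.1,-3.96],[0,1.2,0],9.5],[[-1.99,-0.1,-4.01],[0,1.2,0],9.5]]'

```text
t: 3.62
eef_pos: [490.3, 28.3, 290.4]
tcp_rot: [-1.568, 0.006, 3.127]
ft_force: [-0.1, -1.1, -0.3]
opening: 0.995
```

apply_moves --increments '[[[-1.91,0,-4.05],[0,1.2,0],9.5],[[-1.82,0,-4.09],[0,1.2,0],9.5],[[-1.73,0,-4.12],[0,1.2,0],9.5],[[-1.65,0,-4.16],[0,1.2,0],9.5],[[-1.56,0,-4.19],[0,1.2,0],9.5]]'

```text
t: 4.25
eef_pos: [591.4, 236.8, 291.1]
tcp_rot: [-1.569, 0.008, 3.019]
ft_force: [0.1, -0.5, 0.8]
opening: 1.001
```

Run:
```python
from h import *
st()
p,T=shot('wrist');save('w1',p['img'],1.4);find(p,T,N)
```

```text
{'t': np.float64(4.25), 'eef_pos': array([591.392, 236.787, 291.072]), 'tcp_rot': array([-1.569,  0.008,  3.019]), 'ft_force': array([ 0.132, -0.452,  0.826]), 'opening': np.float64(1.001), 'joints': array([ 0.279,  0.445,  1.428, -0.005,  1.262,  1.974])}
mark drive [572. 227.  -1.] c0.69 px [285. 181.]
look drive [606. 316.  42.] c0.60 px [220. 172.]
look drive [578. 269.  69.] c0.54 px [254. 192.]
mark spindle_thick [566. 177.  44.] c0.56 px [322. 188.]
look spindle_thick [572. 176. 111.] c0.76 px [330. 196.]
mark spindle_thin [576. 266.  48.] c0.58 px [258. 189.]
look spindle_thin [578. 268.  90.] c0.65 px [254. 196.]
mark gear_large [453. 421.  -1.] c0.90 px [180. 263.]
mark gear_large [768. 342.  -0.] c0.66 px [188.  57.]
mark gear_large [573. 269.  59.] c0.61 px [256. 193.]
look gear_large [770. 337.  11.] c0.92 px [189.  53.]
look gear_large [580. 266.  72.] c0.76 px [256. 191.]
look gear_large [471. 433.   9.] c0.67 px [169. 257.]
mark gear_small [571. 175.  58.] c0.95 px [324. 187.]
look gear_small [574. 181.  74.] c0.65 px [321. 188.]
mark collar_large [550. -37.  -5.] c0.80 px [450. 175.]
look collar_large [552. -39.  18.] c0.86 px [459. 177.]
mark collar_small [ 628. -181.    2.] c0.73 px [543. 116.]
look collar_small [ 628. -174.   22.] c0.75 px [549. 117.]
look tray [ 454. -214.   13.] c0.83 px [554. 221.]
look tray [579. 266.  88.] c0.24 px [256. 194.]
```

Run:
```python
import cv2
i=cv2.imread('pics/w1.png');c=i[int(110*1.4):int(290*1.4),int(180*1.4):int(410*1.4)]
cv2.imwrite('pics/w1c.png',cv2.resize(c,None,fx=2.4,fy=2.4,interpolation=cv2.INTER_CUBIC))
```

```text
(no output)
```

View pics/w1c.png

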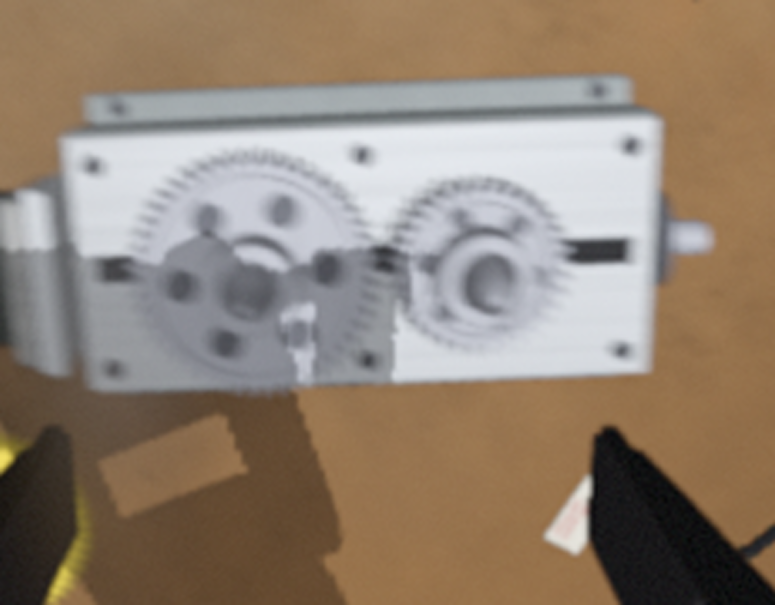

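Run:
```python
from h import *
p,T=shot('wrist')
C=[ray(p,T,(180+u/3.36,110+v/3.36),46) for u,v in((63,135),(662,115),(652,372),(90,392))]
C=np.array(C);print(C.round(1),C.mean(0).round(1))
d=(C[0]+C[3]-C[1]-C[2])/2;print(np.linalg.norm(d),np.arctan2(d[1],d[0])-np.pi/2, np.linalg.norm((C[0]+C[1]-C[2]-C[3])/2))
c=C.mean(0);u=d/np.linalg.norm(d);print(c+45*u,c-45*u)
```

```text
[[639.5 337.5  46. ]
 [618.2  94.6  46. ]
 [507.5 102.3  46. ]
 [528.3 347.4  46. ]] [573.4 220.5  46. ]
244.89790813151063 -0.0860491513182311 111.25843178091124
[577.2381776  265.28539741  46.        ] [569.50330765 175.61839241  46.        ]
```

The nets and the housing corners agree: P- is at about (569.5,176) and P+ at (577,266), with yaw about -0.08. The nets put the thick nose at P-, under the small gear. I hover over the small gear first.

Run:
```python
from h import *
plan([569,176,150],3.056,7)
```

```text
[[[0.31,2.82,1.22],[-0.0,-0.4,-0.1],7],[[0.32,2.82,1.22],[-0.0,-0.4,-0.1],7],[[0.32,2.82,1.22],[-0.0,-0.4,-0.1],7],[[0.33,2.82,1.22],[-0.0,-0.4,-0.1],7],[[0.33,2.82,1.22],[-0.0,-0.4,-0.1],7]]
```

apply_moves --increments '[[[0.31,2.82,1.22],[0,-0.4,-0.1],7],[[0.32,2.82,1.22],[0,-0.4,-0.1],7],[[0.32,2.82,1.22],[0,-0.4,-0.1],7],[[0.33,2.82,1.22],[0,-0.4,-0.1],7],[[0.33,2.82,1.22],[0,-0.4,-0.1],7]]'

```text
t: 5.78
eef_pos: [569.6, 175.5, 148.3]
tcp_rot: [-1.57, 0.004, 3.057]
ft_force: [0.9, -0.0, -0.8]
opening: 0.736
```

Run:
```python
from h import *
st()
p,T=shot('wrist');save('w2',p['img'],1.4)
for z in (118,92,72,46): print(z,px(p,T,[569,176,z])*1.4,px(p,T,[577,266,z])*1.4)
find(p,T,['spindle_thick','spindle_thin','gear_small','gear_large'])
```

```text
{'t': np.float64(5.775), 'eef_pos': array([569.582, 175.545, 148.296]), 'tcp_rot': array([-1.57 ,  0.004,  3.057]), 'ft_force': array([ 0.923, -0.048, -0.81 ]), 'opening': np.float64(0.736), 'joints': array([ 0.189,  0.522,  1.707, -0.002,  0.91 ,  1.845])}
118 [387.90459055 328.76032668] [212.97467486 327.49198115]
92 [387.97835546 311.22381626] [230.68741127 310.27057106]
72 [388.02559445 300.00473535] [242.09177182 299.21388232]
46 [388.07759189 287.66567438] [254.69509615 287.02264009]
mark spindle_thick [569. 175.  49.] c0.59 px [278. 207.]
mark spindle_thin [578. 268.  50.] c0.71 px [178. 205.]
look spindle_thin [579. 264.  91.] c0.61 px [167. 219.]
mark gear_small [566. 173.  54.] c0.85 px [281. 211.]
look gear_small [575. 177.  70.] c0.66 px [276. 207.]
mark gear_large [575. 267.  59.] c0.69 px [177. 211.]
mark gear_large [770. 340.  -0.] c0.56 px [90.  6.]
look gear_large [753. 336.  14.] c0.75 px [89. 20.]
look gear_large [581. 264.  67.] c0.73 px [176. 207.]
look gear_large [551. -37.  18.] c0.56 px [478. 197.]
```

View pics/w2.png

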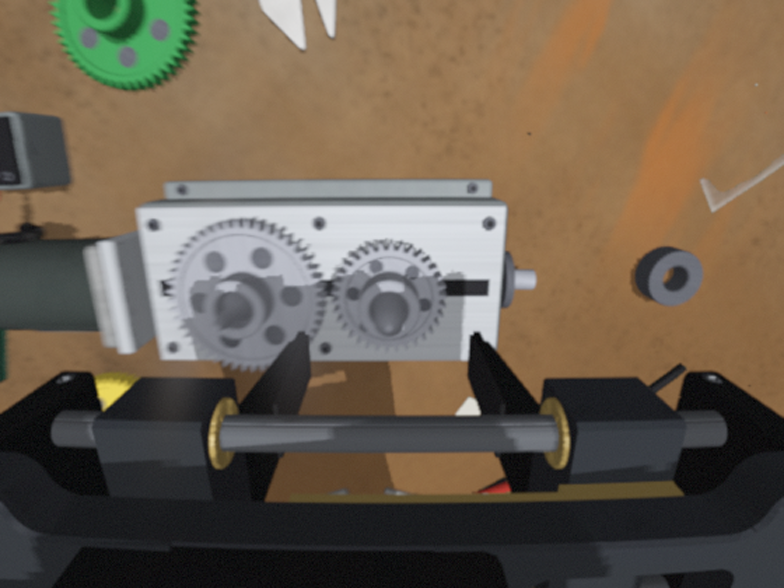

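Run:
```python
import cv2
i=cv2.imread('pics/w2.png');c=i[200:380,150:460]
c=cv2.convertScaleAbs(c,alpha=1.4,beta=20)
cv2.imwrite('pics/w2c.png',cv2.resize(c,None,fx=2.5,fy=2.5,interpolation=cv2.INTER_CUBIC))
```

```text
(no output)
```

View pics/w2c.png

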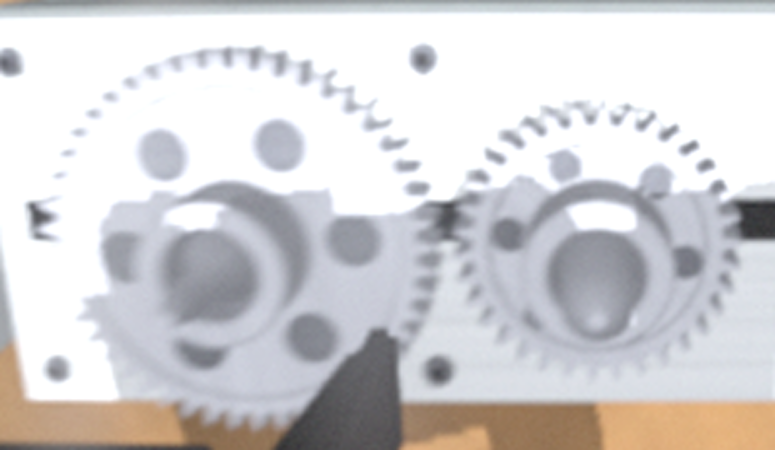

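P- is clearly the thick nose under the small gear, at crop (598,275), and P+ is the thin one under the large gear, at crop (210,270). I descend and grip.

apply_moves --increments '[[[0,1.45,0],[0,0,0],6],[[0,1.45,0],[0,0,0],6],[[0,1.45,0],[0,0,0],6],[[0,1.45,0],[0,0,0],6],[[0,1.45,0],[0,0,0],6]]'

```text
t: 6.85
eef_pos: [570.7, 176.7, 73.3]
tcp_rot: [-1.571, 0.006, 3.058]
ft_force: [-0.4, 0.2, -0.2]
opening: 0.635
```

apply_moves --increments '[[[0,0,0],[0,0,0],3],[[0,0,0],[0,0,0],3],[[0,0,0],[0,0,0],3],[[0,0,0],[0,0,0],3],[[0,0,0],[0,0,0],3]]'

```text
t: 7.48
eef_pos: [571.5, 176.6, 72.3]
tcp_rot: [-1.571, 0.008, 3.058]
ft_force: [-1.9, -0.3, 5.7]
opening: 0.366
```

apply_moves --increments '[[[0,-1.2,0],[0,0,0],3],[[0,-1.9,0],[0,0,0],3],[[0,-2.2,0],[0,0,0],3],[[0,-2.5,0],[0,0,0],3],[[0,-2.5,0],[0,0,0],3]]'

```text
t: 8.1
eef_pos: [569.2, 176.2, 176.3]
tcp_rot: [-1.569, 0.001, 3.058]
ft_force: [-0.4, -0.3, -3.0]
opening: 0.37
```

Run:
```python
from h import *
st();plan([457,-285,175],3.058,3,12)
```

```text
{'t': np.float64(8.1), 'eef_pos': array([569.241, 176.249, 176.259]), 'tcp_rot': array([-1.569e+00,  1.000e-03,  3.058e+00]), 'ft_force': array([-0.423, -0.323, -2.953]), 'opening': np.float64(0.37), 'joints': array([ 0.19 ,  0.49 ,  1.677, -0.002,  0.974,  1.846])}
[[[0.61,0.01,3.91],[-0.0,-0.0,-0.0],3],[[0.61,0.01,3.91],[-0.0,-0.0,-0.0],3],[[0.61,0.01,3.91],[-0.0,-0.0,-0.0],3],[[0.61,0.01,3.91],[-0.0,-0.0,-0.0],3],[[0.61,0.01,3.91],[-0.0,-0.0,-0.0],3]]
[[[0.61,0.01,3.91],[-0.0,-0.0,-0.0],3],[[0.61,0.01,3.91],[-0.0,-0.0,-0.0],3],[[0.61,0.01,3.91],[-0.0,-0.0,-0.0],3],[[0.61,0.01,3.91],[-0.0,-0.0,-0.0],3],[[0.61,0.01,3.91],[-0.0,-0.0,-0.0],3]]
[[[0.61,0.01,3.91],[-0.0,-0.0,-0.0],3],[[0.61,0.01,3.91],[-0.0,-0.0,-0.0],3]]
```

apply_moves --increments '[[[0.61,-0.05,3.91],[0,0,0],3],[[0.61,-0.05,3.91],[0,0,0],3],[[0.61,-0.05,3.91],[0,0,0],3],[[0.61,-0.05,3.91],[0,0,0],3],[[0.61,-0.05,3.91],[0,0,0],3]]'

```text
t: 8.72
eef_pos: [521.8, -19.0, 181.8]
tcp_rot: [-1.57, 0.005, 3.062]
ft_force: [0.1, -0.5, -3.2]
opening: 0.368
```

apply_moves --increments '[[[0.61,-0.05,3.91],[0,0,0],3],[[0.61,-0.05,3.91],[0,0,0],3],[[0.61,-0.05,3.91],[0,0,0],3],[[0.61,-0.05,3.91],[0,0,0],3],[[0.61,-0.05,3.91],[0,0,0],3]]'

```text
t: 9.35
eef_pos: [473.2, -217.6, 185.6]
tcp_rot: [-1.57, 0.006, 3.062]
ft_force: [0.8, -0.4, -2.5]
opening: 0.369
```

apply_moves --increments '[[[0.61,0.5,3.91],[0,0,0],3],[[0.61,0.5,2.9],[0,0,0],3],[[0,1,0],[0,0,0],3],[[0,1,0],[0,0,0],3],[[0,1,0],[0,0,0],3]]'

```text
t: 9.98
eef_pos: [454.5, -287.9, 144.9]
tcp_rot: [-1.57, 0.007, 3.059]
ft_force: [0.3, 0.1, -3.0]
opening: 0.369
```

Run:
```python
from h import *
st();p,T=shot('wrist');find(p,T,['tray']);plan([457,-285,29],3.058,3,10)
```

```text
{'t': np.float64(9.975), 'eef_pos': array([ 454.472, -287.93 ,  144.939]), 'tcp_rot': array([-1.57 ,  0.007,  3.059]), 'ft_force': array([ 0.268,  0.067, -3.013]), 'opening': np.float64(0.369), 'joints': array([-0.689,  0.452,  1.854,  0.004,  0.829,  0.962])}
mark tray [ 456. -282.    0.] c0.73 px [272. 192.]
look tray [ 480. -288.   13.] c0.57 px [276. 173.]
[[[-0.02,1.16,-0.03],[-0.0,0.0,-0.0],3],[[-0.02,1.16,-0.03],[-0.0,0.0,-0.0],3],[[-0.02,1.16,-0.03],[-0.0,0.0,-0.0],3],[[-0.02,1.16,-0.03],[-0.0,0.0,-0.0],3],[[-0.02,1.16,-0.03],[-0.0,0.0,-0.0],3]]
[[[-0.02,1.16,-0.03],[-0.0,0.0,-0.0],3],[[-0.02,1.16,-0.03],[-0.0,0.0,-0.0],3],[[-0.02,1.16,-0.03],[-0.0,0.0,-0.0],3],[[-0.02,1.16,-0.03],[-0.0,0.0,-0.0],3],[[-0.02,1.16,-0.03],[-0.0,0.0,-0.0],3]]
```

apply_moves --increments '[[[-0.05,2.1,-0.05],[0,0,-0.2],3],[[-0.05,2.1,-0.05],[0,0,-0.2],3],[[-0.05,2.1,-0.05],[0,0,0],3],[[-0.05,2.1,-0.05],[0,0,0],3],[[-0.05,2,-0.05],[0,0,0],3]]'

```text
t: 10.75
eef_pos: [460.4, -285.2, 41.5]
tcp_rot: [-1.566, 0.005, 3.063]
ft_force: [0.7, 0.3, -3.2]
opening: 0.367
```

apply_moves --increments '[[[0,0.4,0],[0,0,0],3],[[0,0.3,0],[0,0,0],3],[[0,0.2,0],[0,0,0],3],[[0,0,0],[0,0,0],3],[[0,0,0],[0,0,0],3]]'

```text
t: 11.38
eef_pos: [461.6, -285.2, 33.6]
tcp_rot: [-1.565, 0.006, 3.064]
ft_force: [0.6, -0.2, -3.1]
opening: 0.366
```

apply_moves --increments '[[[0,0.3,0],[0,0,0],3],[[0,0.3,0],[0,0,0],3],[[0,0.2,0],[0,0,0],3],[[0,0.15,0],[0,0,0],3],[[0,0,0],[0,0,0],3]]'

```text
t: 12.0
eef_pos: [461.7, -285.5, 24.5]
tcp_rot: [-1.565, 0.007, 3.064]
ft_force: [-0.3, 1.2, 0.5]
opening: 0.368
```

apply_moves --increments '[[[0,0.05,0],[0,0,0],3.2],[[0,0,0],[0,0,0],6],[[0,0,0],[0,0,0],6],[[0,-1,0],[0,0,0],6],[[0,-2,0],[0,0,0],6]]'

```text
t: 12.62
eef_pos: [461.4, -285.2, 54.7]
tcp_rot: [-1.565, 0.006, 3.064]
ft_force: [0.6, -0.6, -0.2]
opening: 0.627
```

apply_moves --increments '[[[0,-3,0],[0,0,0],7],[[0,-4,0],[0,0,0],7],[[0,-4,0],[0,0,0],7],[[0,-4,0],[0,0,0],7],[[0,0,0],[0,0,0],7]]'

```text
t: 13.25
eef_pos: [460.6, -284.3, 213.6]
tcp_rot: [-1.563, 0.009, 3.064]
ft_force: [0.2, 0.7, -0.2]
opening: 0.736
```

Run:
```python
from h import *
st();p,T=shot('wrist');save('w3',p['img'],1.2);find(p,T,['gear_small','tray','collar_large','collar_small']);
for z in (10,44): print(px(p,T,[461.5,-285.5,z])*1.2)
plan([577,265,200],3.058,7,15)
```

```text
{'t': np.float64(13.25), 'eef_pos': array([ 460.569, -284.311,  213.599]), 'tcp_rot': array([-1.563,  0.009,  3.064]), 'ft_force': array([ 0.215,  0.666, -0.185]), 'opening': np.float64(0.736), 'joints': array([-6.750e-01,  3.690e-01,  1.773e+00, -1.000e-03,  9.870e-01,
        9.750e-01])}
mark gear_small [ 457. -284.    9.] c0.93 px [277. 185.]
look gear_small [ 462. -287.   21.] c0.90 px [278. 183.]
mark tray [ 457. -285.    2.] c0.66 px [277. 184.]
look tray [ 460. -281.   11.] c0.90 px [274. 183.]
look tray [551. -44.  16.] c0.75 px [ 73. 127.]
mark collar_large [550. -40.  -5.] c0.76 px [ 80. 127.]
mark collar_large [ 456. -284.    2.] c0.39 px [277. 184.]
look collar_large [547. -44.  18.] c0.95 px [ 73. 130.]
mark collar_small [ 629. -182.    5.] c0.62 px [176.  46.]
look collar_small [ 630. -183.   21.] c0.82 px [173.  42.]
look collar_small [ 460. -285.   23.] c0.73 px [277. 185.]
[332.77889664 217.98711108]
[333.00829901 225.4420863 ]
[[[-0.49,0.05,-3.71],[-0.0,0.0,-0.0],7],[[-0.49,0.05,-3.71],[-0.0,0.0,-0.0],7],[[-0.49,0.05,-3.71],[-0.0,0.0,-0.0],7],[[-0.49,0.05,-3.71],[-0.0,0.0,-0.0],7],[[-0.49,0.05,-3.71],[-0.0,0.0,-0.0],7]]
[[[-0.49,0.06,-3.71],[-0.0,0.0,-0.0],7],[[-0.49,0.06,-3.71],[-0.0,0.0,-0.0],7],[[-0.49,0.06,-3.71],[-0.0,0.0,-0.0],7],[[-0.48,0.06,-3.71],[-0.0,0.0,-0.0],7],[[-0.48,0.06,-3.71],[-0.0,0.0,-0.0],7]]
[[[-0.48,0.06,-3.71],[-0.0,0.0,-0.0],7],[[-0.48,0.06,-3.71],[-0.0,0.0,-0.0],7],[[-0.48,0.06,-3.71],[-0.0,0.0,-0.0],7],[[-0.48,0.06,-3.71],[-0.0,0.0,-0.0],7],[[-0.48,0.06,-3.71],[-0.0,0.0,-0.0],7]]
```

View pics/w3.png

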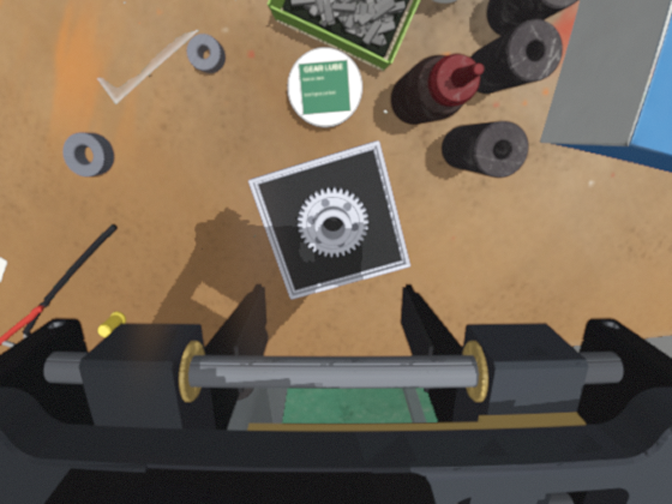

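apply_moves --increments '[[[-0.49,0.0,-3.71],[-0.2,0,-0.2],7],[[-0.49,0,-3.71],[-0.2,0,-0.2],7],[[-0.49,0,-3.71],[0,0,0],7],[[-0.49,0,-3.71],[0,0,0],7],[[-0.49,0,-3.71],[0,0,0],7]]'

```text
t: 14.32
eef_pos: [499.3, -97.6, 207.7]
tcp_rot: [-1.575, -0.006, 3.059]
ft_force: [1.3, -0.7, -0.4]
opening: 0.732
```

apply_moves --increments '[[[-0.49,0.0,-3.71],[0,0,0],7],[[-0.49,0,-3.71],[0,0,0],7],[[-0.49,0,-3.71],[0,0,0],7],[[-0.49,0,-3.71],[0,0,0],7],[[-0.49,0,-3.71],[0,0,0],7]]'

```text
t: 14.95
eef_pos: [539.6, 91.5, 206.8]
tcp_rot: [-1.575, -0.009, 3.059]
ft_force: [-0.0, -0.9, -0.7]
opening: 0.738
```

apply_moves --increments '[[[-0.49,0.0,-3.6],[0,0,0],7],[[-0.49,0,-3.6],[0,0,0],7],[[-0.49,0,-3.6],[0,0,0],7],[[-0.4,0,-3.0],[0,0,0],7],[[-0.3,0,-2.0],[0,0,0],7]]'

```text
t: 15.58
eef_pos: [574.7, 253.7, 205.0]
tcp_rot: [-1.574, -0.012, 3.06]
ft_force: [-0.2, 0.5, -0.5]
opening: 0.739
```

Run:
```python
from h import *
st();p,T=shot('wrist');save('w4',p['img'],1.4)
find(p,T,['gear_large','spindle_thin','spindle_thick','drive'])
for z in (118,92,58,46): print(z,px(p,T,[569.5,176,z])*1.4,px(p,T,[577,265.5,z])*1.4)
plan([577,265,150],3.058,7)
```

```text
{'t': np.float64(15.575), 'eef_pos': array([574.722, 253.733, 205.04 ]), 'tcp_rot': array([-1.574, -0.012,  3.06 ]), 'ft_force': array([-0.206,  0.466, -0.488]), 'opening': np.float64(0.739), 'joints': array([0.307, 0.508, 1.556, 0.009, 1.088, 1.955])}
mark gear_large [576. 266.  57.] c0.98 px [266. 191.]
mark gear_large [449. 423.  -1.] c0.86 px [167. 275.]
mark gear_large [770. 340.   0.] c0.70 px [186.  14.]
look gear_large [754. 337.  13.] c0.82 px [189.  26.]
look gear_large [582. 265.  72.] c0.74 px [267. 189.]
look gear_large [479. 419.  11.] c0.67 px [163. 259.]
look gear_large [605. 313.  42.] c0.26 px [223. 165.]
mark spindle_thin [576. 267.  48.] c0.77 px [266. 188.]
look spindle_thin [580. 269.  90.] c0.61 px [262. 196.]
mark spindle_thick [569. 176.  46.] c0.74 px [348. 188.]
mark drive [573. 223.  -5.] c0.94 px [302. 177.]
look drive [604. 311.  42.] c0.92 px [225. 165.]
118 [511.02775397 290.19006389] [370.48947524 289.63700518]
92 [500.96401631 278.53528846] [372.15431878 277.98795917]
58 [490.06751057 265.94233412] [373.95256857 265.41872538]
46 [486.71298414 262.07099402] [374.50532882 261.55785917]
[[[-0.04,1.12,-0.27],[0.0,0.0,0.1],7],[[-0.03,1.12,-0.27],[0.0,0.0,0.1],7],[[-0.03,1.12,-0.27],[0.0,0.0,0.1],7],[[-0.03,1.12,-0.27],[0.0,0.0,0.1],7],[[-0.02,1.12,-0.27],[0.0,0.0,0.1],7]]
```

View pics/w4.png

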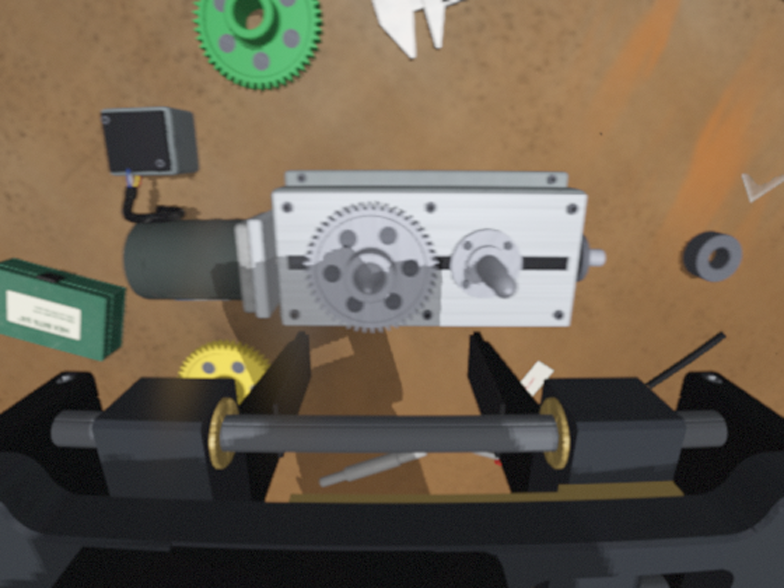

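apply_moves --increments '[[[-0.04,1.12,-0.27],[-0.05,0,0.15],7],[[-0.04,1.12,-0.27],[-0.05,0,0.15],7],[[-0.03,1.12,-0.27],[0,0,0.15],7],[[-0.03,1.12,-0.25],[0,0,0.1],7],[[-0.02,1.1,-0.2],[0,0,0],7]]'

```text
t: 16.65
eef_pos: [577.2, 264.5, 146.2]
tcp_rot: [-1.576, -0.001, 3.058]
ft_force: [0.4, -0.4, -0.1]
opening: 0.735
```

Run:
```python
from h import *
st();plan([577.5,265.5,75.5],3.058,6)
```

```text
{'t': np.float64(16.65), 'eef_pos': array([577.155, 264.474, 146.164]), 'tcp_rot': array([-1.576e+00, -1.000e-03,  3.058e+00]), 'ft_force': array([ 0.369, -0.449, -0.074]), 'opening': np.float64(0.735), 'joints': array([0.323, 0.575, 1.607, 0.007, 0.958, 1.974])}
[[[-0.01,1.41,-0.01],[0.1,-0.0,0.0],6],[[-0.01,1.41,-0.01],[0.1,-0.0,0.0],6],[[-0.01,1.41,-0.02],[0.1,-0.0,0.0],6],[[-0.01,1.41,-0.02],[0.1,-0.0,0.0],6],[[-0.01,1.41,-0.02],[0.1,-0.0,0.0],6]]
```

apply_moves --increments '[[[0,1.41,0],[0.1,0,0],6],[[0,1.41,0],[0.1,0,0],6],[[0,1.41,0],[0.05,0,0],6],[[0,1.41,0],[0,0,0],6],[[0,1.35,0],[0,0,0],6]]'

```text
t: 17.27
eef_pos: [577.2, 264.8, 71.7]
tcp_rot: [-1.572, -0.001, 3.058]
ft_force: [-25.5, -13.4, 136.9]
opening: 0.63
```

apply_moves --increments '[[[0,0,0],[0,0,0],3],[[0,0,0],[0,0,0],3],[[0,0,0],[0,0,0],3],[[0,0,0],[0,0,0],3],[[0,0,0],[0,0,0],3]]'

```text
t: 17.9
eef_pos: [578.2, 264.9, 72.3]
tcp_rot: [-1.573, 0.002, 3.058]
ft_force: [-1.4, -0.2, 4.1]
opening: 0.362
```

Run:
```python
from h import *
st()
```

```text
{'t': np.float64(17.9), 'eef_pos': array([578.244, 264.895,  72.324]), 'tcp_rot': array([-1.573e+00,  2.000e-03,  3.058e+00]), 'ft_force': array([-1.435, -0.189,  4.087]), 'opening': np.float64(0.362), 'joints': array([3.250e-01, 6.670e-01, 1.662e+00, 1.000e-03, 8.110e-01, 1.979e+00])}
```

The wrist force read 136.9 N as the fingertips struck the disc. That is above the 120 N limit and may already have failed the job. I'll carry on, with slow final approaches from here.

apply_moves --increments '[[[0,-0.8,0],[0,0,0],3],[[0,-1.5,0],[0,0,0],3],[[0,-2.2,0],[0,0,0],3],[[0,-2.3,0],[0,0,0],3],[[0,-1.5,0],[0,0,0],3]]'

```text
t: 18.52
eef_pos: [576.2, 264.4, 156.4]
tcp_rot: [-1.57, -0.005, 3.058]
ft_force: [-0.4, 0.3, -6.1]
opening: 0.364
```

Run:
```python
from h import *
st();plan([570.4,176,162],3.058,3)
```

```text
{'t': np.float64(18.525), 'eef_pos': array([576.179, 264.358, 156.364]), 'tcp_rot': array([-1.57 , -0.005,  3.058]), 'ft_force': array([-0.395,  0.349, -6.1  ]), 'opening': np.float64(0.364), 'joints': array([3.250e-01, 5.650e-01, 1.595e+00, 1.000e-03, 9.860e-01, 1.979e+00])}
[[[-0.03,-0.11,1.77],[-0.0,-0.0,0.1],3],[[-0.03,-0.11,1.77],[-0.0,-0.0,0.1],3],[[-0.03,-0.11,1.77],[-0.0,-0.0,0.1],3],[[-0.03,-0.11,1.77],[-0.0,-0.0,0.1],3],[[-0.03,-0.11,1.77],[-0.0,-0.0,0.1],3]]
```

apply_moves --increments '[[[-0.03,-0.11,1.77],[0,0,0.1],3],[[-0.03,-0.11,1.77],[0,0,0.1],3],[[-0.03,-0.11,1.77],[0,0,0.1],3],[[-0.03,-0.11,1.77],[0,0,0],3],[[-0.03,-0.11,1.77],[0,0,0],3]]'

```text
t: 19.15
eef_pos: [568.9, 169.9, 161.5]
tcp_rot: [-1.569, -0.001, 3.058]
ft_force: [-0.7, -0.1, -6.6]
opening: 0.363
```

Run:
```python
from h import *
st();p,T=shot('wrist');save('w5',p['img'],1.4)
find(p,T,['gear_large','spindle_thin','spindle_thick'])
s=readout.state()
t=tool(s)@np.array([0,0,0,1]);
for z in (118,46): print(z,px(p,T,[569.5,176,z])*1.4,px(p,T,[577,265.5,z])*1.4)
X=s['eef_pos'];print(px(p,T,[X[0],X[1],X[2]+20-.3])*1.4,px(p,T,[X[0],X[1],X[2]-.3])*1.4)
plan([570.4,176,150],3.058,3)
```

```text
{'t': np.float64(19.15), 'eef_pos': array([568.888, 169.871, 161.55 ]), 'tcp_rot': array([-1.569e+00, -1.000e-03,  3.058e+00]), 'ft_force': array([-0.687, -0.05 , -6.632]), 'opening': np.float64(0.363), 'joints': array([ 0.18 ,  0.505,  1.696, -0.002,  0.942,  1.835])}
mark gear_large [449. 423.  -1.] c0.87 px [ 92. 294.]
mark gear_large [566. 168. 149.] c0.86 px [281. 248.]
mark gear_large [770. 342.   0.] c0.81 px [89.  9.]
look gear_large [585. 170. 161.] c0.82 px [275. 229.]
look gear_large [751. 337.  11.] c0.81 px [91. 26.]
look gear_large [473. 406.  11.] c0.72 px [ 94. 282.]
mark spindle_thin [575. 268.  50.] c0.84 px [177. 203.]
look spindle_thin [582. 261.  53.] c0.78 px [181. 197.]
118 [377.17985166 317.72279981] [212.78652137 317.37205801]
46 [379.67875863 280.38120968] [252.64471567 280.39437348]
[383.87052143 375.78286358] [384.28708235 353.50798256]
[[[-0.02,0.23,-0.09],[-0.0,0.0,0.0],3],[[-0.02,0.23,-0.09],[-0.0,0.0,0.0],3],[[-0.02,0.23,-0.09],[-0.0,0.0,0.0],3],[[-0.02,0.23,-0.09],[-0.0,0.0,0.0],3],[[-0.02,0.23,-0.09],[-0.0,0.0,0.0],3]]
```

View pics/w5.png

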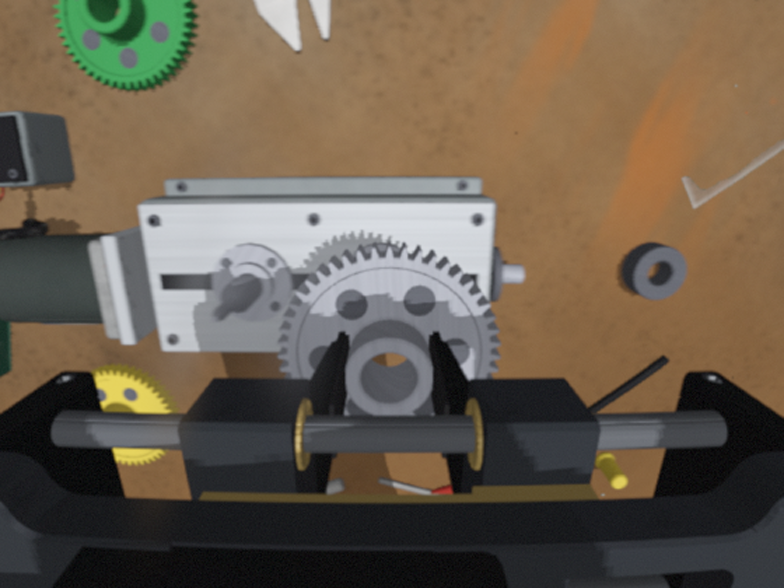

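apply_moves --increments '[[[-0.04,0.3,-0.2],[0,0,0],3],[[-0.04,0.8,-0.15],[0,0,0],3],[[-0.02,0.8,-0.1],[0,0,0],3],[[-0.01,0.8,-0.05],[0,0,0],3],[[0,0.8,0],[0,0,0],3]]'

```text
t: 20.12
eef_pos: [570.5, 178.3, 124.0]
tcp_rot: [-1.569, -0.001, 3.061]
ft_force: [0.6, 0.4, -5.8]
opening: 0.364
```

Run:
```python
from h import *
st();plan([570.5,175.9,108],3.058,3)
```

```text
{'t': np.float64(20.125), 'eef_pos': array([570.483, 178.251, 123.995]), 'tcp_rot': array([-1.569e+00, -1.000e-03,  3.061e+00]), 'ft_force': array([ 0.554,  0.428, -5.809]), 'opening': np.float64(0.364), 'joints': array([ 1.930e-01,  5.560e-01,  1.721e+00, -1.000e-03,  8.660e-01,
        1.845e+00])}
[[[-0.0,0.32,0.05],[-0.0,0.0,0.0],3],[[-0.0,0.32,0.05],[-0.0,0.0,0.0],3],[[-0.0,0.32,0.05],[-0.0,0.0,0.0],3],[[-0.0,0.32,0.05],[-0.0,0.0,0.0],3],[[-0.0,0.32,0.05],[-0.0,0.0,0.0],3]]
```

apply_moves --increments '[[[0,0.25,0.1],[0,0,0],3],[[0,0.25,0.08],[0,0,0],3],[[0,0.25,0.05],[0,0,0],3],[[0,0.25,0],[0,0,0],3],[[0,0,0],[0,0,0],3]]'

```text
t: 20.75
eef_pos: [570.3, 175.5, 113.0]
tcp_rot: [-1.569, -0.001, 3.06]
ft_force: [-0.3, 0.1, -6.7]
opening: 0.365
```

apply_moves --increments '[[[0,0.3,-0.03],[0,0,0],3],[[0,0.3,0],[0,0,0],3],[[0,0.3,0],[0,0,0],3],[[0,0.3,0],[0,0,0],3],[[0,0.3,0],[0,0,0],3]]'

```text
t: 21.38
eef_pos: [570.5, 175.9, 97.3]
tcp_rot: [-1.569, -0.0, 3.061]
ft_force: [0.8, 0.2, -6.7]
opening: 0.366
```

apply_moves --increments '[[[0,0.2,0],[0,0,0],3],[[0,0.2,0],[0,0,0],3],[[0,0.2,0],[0,0,0],3],[[0,0.2,0],[0,0,0],3],[[0,0,0],[0,0,0],3]]'

```text
t: 22.0
eef_pos: [570.4, 175.9, 88.5]
tcp_rot: [-1.569, -0.001, 3.061]
ft_force: [-0.1, 0.8, -6.0]
opening: 0.365
```

apply_moves --increments '[[[0,0.3,0],[0,0,0],3],[[0,0.3,0],[0,0,0],3],[[0,0.3,0],[0,0,0],3],[[0,0.2,0],[0,0,0],3],[[0,0.1,0],[0,0,0],3]]'

```text
t: 22.62
eef_pos: [570.5, 175.9, 75.7]
tcp_rot: [-1.569, -0.001, 3.06]
ft_force: [-0.5, 0.8, -6.3]
opening: 0.362
```

apply_moves --increments '[[[0,0.1,0],[0,0,0],3],[[0,0.1,0],[0,0,0],3],[[0,0.05,0],[0,0,0],3],[[0,0,0],[0,0,0],3],[[0,0,0],[0,0,0],3]]'

```text
t: 23.25
eef_pos: [570.6, 175.9, 73.1]
tcp_rot: [-1.569, -0.0, 3.06]
ft_force: [0.2, 0.7, -6.8]
opening: 0.363
```

apply_moves --increments '[[[0,0.06,0],[0,0,0],3],[[0,0,0],[0,0,0],4],[[0,-0.05,0],[0,0,0],6],[[0,-0.2,0],[0,0,0],6],[[0,-1,0],[0,0,0],6]]'

```text
t: 23.88
eef_pos: [571.5, 176.1, 86.8]
tcp_rot: [-1.57, 0.002, 3.06]
ft_force: [-0.3, 0.4, 0.3]
opening: 0.621
```

apply_moves --increments '[[[0,-2,0],[0,0,0],6],[[0,-3,0],[0,0,0],6],[[0,-3,0],[0,0,0],6],[[0,-2,0],[0,0,0],6],[[0,0,0],[0,0,0],6]]'

```text
t: 24.5
eef_pos: [571.8, 176.3, 194.2]
tcp_rot: [-1.571, 0.006, 3.061]
ft_force: [-0.3, 0.3, 0.3]
opening: 0.628
```

Run:
```python
from h import *
st();p,T=shot('wrist');save('w6',p['img'],1.4)
find(p,T,['gear_large','spindle_thin','spindle_thick'])
plan([461.5,-285.3,185],3.062,6,15)
```

```text
{'t': np.float64(24.5), 'eef_pos': array([571.828, 176.3  , 194.204]), 'tcp_rot': array([-1.571,  0.006,  3.061]), 'ft_force': array([-0.286,  0.31 ,  0.314]), 'opening': np.float64(0.628), 'joints': array([ 1.890e-01,  4.720e-01,  1.655e+00, -1.000e-03,  1.009e+00,
        1.842e+00])}
mark gear_large [449. 423.  -0.] c0.91 px [110. 283.]
mark gear_large [768. 342.  -3.] c0.60 px [116.  25.]
mark gear_large [568. 177.  59.] c0.58 px [277. 200.]
look gear_large [759. 337.  12.] c0.89 px [114.  29.]
look gear_large [477. 429.   9.] c0.80 px [ 97. 269.]
look gear_large [572. 179.  72.] c0.68 px [275. 199.]
mark spindle_thin [577. 267.  47.] c0.93 px [194. 196.]
look spindle_thin [582. 261.  56.] c0.74 px [197. 192.]
mark spindle_thick [571. 176.  46.] c0.83 px [278. 194.]
look spindle_thick [572. 173. 112.] c0.65 px [281. 211.]
[[[0.48,0.04,3.13],[-0.0,-0.0,-0.0],6],[[0.48,0.04,3.13],[-0.0,-0.0,-0.0],6],[[0.48,0.04,3.13],[-0.0,-0.0,-0.0],6],[[0.48,0.04,3.12],[-0.0,-0.0,-0.0],6],[[0.48,0.04,3.12],[-0.0,-0.0,-0.0],6]]
[[[0.48,0.04,3.12],[-0.0,-0.0,-0.0],6],[[0.48,0.04,3.12],[-0.0,-0.0,-0.0],6],[[0.48,0.04,3.12],[-0.0,-0.0,-0.0],6],[[0.48,0.04,3.12],[-0.0,-0.0,-0.0],6],[[0.48,0.04,3.12],[-0.0,-0.0,-0.0],6]]
[[[0.48,0.04,3.12],[-0.0,-0.0,-0.0],6],[[0.48,0.04,3.12],[-0.0,-0.0,-0.0],6],[[0.48,0.04,3.12],[-0.0,-0.0,-0.0],6],[[0.48,0.04,3.12],[-0.0,-0.0,-0.0],6],[[0.48,0.04,3.12],[-0.0,-0.0,-0.0],6]]
```

apply_moves --increments '[[[0.48,0,3.13],[0,0,0],6],[[0.48,0,3.13],[0,0,0],6],[[0.48,0,3.13],[0,0,0],6],[[0.48,0,3.13],[0,0,0],6],[[0.48,0,3.12],[0,0,0],6]]'

```text
t: 25.48
eef_pos: [533.1, 19.6, 188.6]
tcp_rot: [-1.57, -0.002, 3.064]
ft_force: [-0.2, -0.4, 0.3]
opening: 0.631
```

apply_moves --increments '[[[0.48,0,3.13],[0,0,0],6],[[0.48,0,3.13],[0,0,0],6],[[0.48,0,3.13],[0,0,0],6],[[0.48,0,3.13],[0,0,0],6],[[0.48,0,3.12],[0,0,0],6]]'

```text
t: 26.1
eef_pos: [495.1, -139.4, 186.9]
tcp_rot: [-1.57, -0.005, 3.064]
ft_force: [0.3, -0.2, -0.5]
opening: 0.631
```

apply_moves --increments '[[[0.48,0.5,3.1],[0,0,0],6],[[0.48,0.5,3.1],[0,0,0],6],[[0.48,1,3],[0,0,0],6],[[0.48,1.5,2.5],[0,0,0],6],[[0.3,1.5,2],[0,0,0],6]]'

```text
t: 26.72
eef_pos: [460.5, -279.7, 134.5]
tcp_rot: [-1.571, -0.006, 3.063]
ft_force: [0.1, 0.0, 0.3]
opening: 0.629
```

Run:
```python
from h import *
st();p,T=shot('wrist');find(p,T,['gear_small']);plan([461.5,-285.3,45],3.062,6,5)
```

```text
{'t': np.float64(26.725), 'eef_pos': array([ 460.503, -279.669,  134.541]), 'tcp_rot': array([-1.571, -0.006,  3.063]), 'ft_force': array([0.058, 0.011, 0.298]), 'opening': np.float64(0.629), 'joints': array([-0.667,  0.471,  1.855, -0.005,  0.82 ,  0.986])}
mark gear_small [ 458. -287.    5.] c0.68 px [285. 198.]
look gear_small [ 463. -288.   23.] c0.56 px [286. 198.]
[[[-0.04,1.79,0.13],[0.0,0.0,0.1],6],[[-0.04,1.79,0.13],[0.0,0.0,0.1],6],[[-0.04,1.79,0.12],[0.0,0.0,0.1],6],[[-0.04,1.79,0.12],[0.0,0.0,0.1],6],[[-0.03,1.79,0.12],[0.0,0.0,0.1],6]]
```

apply_moves --increments '[[[-0.04,1.7,0.12],[0,0,0.1],6],[[-0.04,1.7,0.12],[0,0,0.1],6],[[-0.04,1.7,0.1],[0,0,0.1],6],[[-0.04,1.7,0.05],[0,0,0],6],[[0,1.5,0],[0,0,0],6]]'

```text
t: 27.5
eef_pos: [464.3, -280.2, 51.9]
tcp_rot: [-1.57, 0.002, 3.066]
ft_force: [0.2, 0.4, -0.3]
opening: 0.63
```

Run:
```python
from h import *
st();plan([461.6,-285.4,26.5],3.064,6,5)
```

```text
{'t': np.float64(27.5), 'eef_pos': array([ 464.282, -280.228,   51.854]), 'tcp_rot': array([-1.570e+00,  2.000e-03,  3.066e+00]), 'ft_force': array([ 0.158,  0.421, -0.329]), 'opening': np.float64(0.63), 'joints': array([-0.665,  0.599,  1.914,  0.   ,  0.626,  0.982])}
[[[0.05,0.51,0.11],[-0.0,0.0,-0.0],6],[[0.05,0.51,0.11],[-0.0,0.0,-0.0],6],[[0.05,0.51,0.11],[-0.0,0.0,-0.0],6],[[0.05,0.51,0.11],[-0.0,0.0,-0.0],6],[[0.05,0.51,0.11],[-0.0,0.0,-0.0],6]]
```

apply_moves --increments '[[[0.06,0.4,0.2],[0,0,0],6],[[0.06,0.4,0.15],[0,0,0],6],[[0.06,0.4,0.15],[0,0,0],6],[[0.05,0.4,0.1],[0,0,0],6],[[0.05,0.2,0.05],[0,0,0],6]]'

```text
t: 28.12
eef_pos: [461.5, -286.5, 33.5]
tcp_rot: [-1.569, 0.003, 3.066]
ft_force: [-0.0, 0.9, 0.2]
opening: 0.63
```

Run:
```python
from h import *
st();plan([461.6,-285.4,26],3.064,6,5)
```

```text
{'t': np.float64(28.125), 'eef_pos': array([ 461.453, -286.49 ,   33.464]), 'tcp_rot': array([-1.569e+00,  3.000e-03,  3.066e+00]), 'ft_force': array([-0.013,  0.904,  0.213]), 'opening': np.float64(0.63), 'joints': array([-6.770e-01,  6.300e-01,  1.922e+00,  1.000e-03,  5.860e-01,
        9.680e-01])}
[[[-0.0,0.15,-0.02],[-0.0,0.0,-0.0],6],[[-0.0,0.15,-0.02],[-0.0,0.0,-0.0],6],[[-0.0,0.15,-0.02],[-0.0,0.0,-0.0],6],[[-0.0,0.15,-0.02],[-0.0,0.0,-0.0],6],[[-0.0,0.15,-0.02],[-0.0,0.0,-0.0],6]]
```

apply_moves --increments '[[[0,0.2,-0.06],[0,0,0],6],[[0,0.2,-0.04],[0,0,0],6],[[0,0.15,0],[0,0,0],6],[[0,0.1,0],[0,0,0],6],[[0,0,0],[0,0,0],6]]'

```text
t: 28.75
eef_pos: [461.5, -285.5, 26.6]
tcp_rot: [-1.569, 0.003, 3.066]
ft_force: [0.3, 0.8, -0.3]
opening: 0.628
```

apply_moves --increments '[[[0,0,0],[0,0,0],3],[[0,0,0],[0,0,0],3],[[0,0,0],[0,0,0],3],[[0,0,0],[0,0,0],3],[[0,0,0],[0,0,0],3]]'

```text
t: 29.38
eef_pos: [461.6, -285.5, 26.7]
tcp_rot: [-1.569, 0.003, 3.066]
ft_force: [0.8, -0.4, 0.2]
opening: 0.371
```

apply_moves --increments '[[[0,-0.8,0],[0,0,0],3],[[0,-1.8,0],[0,0,0],3],[[0,-3,0],[0,0,0],3],[[0,-3.5,0],[0,0,0],3],[[0,-3.5,0],[0,0,0],3]]'

```text
t: 30.0
eef_pos: [459.7, -284.1, 155.0]
tcp_rot: [-1.573, -0.003, 3.066]
ft_force: [-0.2, -0.2, -2.3]
opening: 0.364
```

Run:
```python
from h import *
st();plan([578.5,265.5,180],3.06,3,15)
```

```text
{'t': np.float64(30.0), 'eef_pos': array([ 459.717, -284.088,  154.985]), 'tcp_rot': array([-1.573e+00, -3.000e-03,  3.066e+00]), 'ft_force': array([-0.204, -0.22 , -2.297]), 'opening': np.float64(0.364), 'joints': array([-0.676,  0.445,  1.832,  0.   ,  0.868,  0.97 ])}
[[[-0.51,-0.16,-3.71],[0.0,0.0,0.0],3],[[-0.51,-0.16,-3.71],[0.0,0.0,0.0],3],[[-0.51,-0.16,-3.71],[0.0,0.0,0.0],3],[[-0.51,-0.16,-3.71],[0.0,0.0,0.0],3],[[-0.51,-0.16,-3.71],[0.0,0.0,0.0],3]]
[[[-0.51,-0.16,-3.71],[0.0,0.0,0.0],3],[[-0.5,-0.16,-3.71],[0.0,0.0,0.0],3],[[-0.5,-0.16,-3.71],[0.0,0.0,0.0],3],[[-0.5,-0.16,-3.71],[0.0,0.0,0.0],3],[[-0.5,-0.16,-3.72],[0.0,0.0,0.0],3]]
[[[-0.5,-0.16,-3.72],[0.0,0.0,0.0],3],[[-0.5,-0.16,-3.72],[0.0,0.0,0.0],3],[[-0.5,-0.17,-3.72],[0.0,0.0,0.0],3],[[-0.49,-0.17,-3.72],[0.0,0.0,0.0],3],[[-0.49,-0.17,-3.72],[0.0,0.0,0.0],3]]
```

apply_moves --increments '[[[-0.51,-0.25,-3.71],[0,0,0],3],[[-0.51,-0.25,-3.71],[0,0,0],3],[[-0.51,-0.25,-3.71],[0,0,0],3],[[-0.51,-0.25,-3.71],[0,0,0],3],[[-0.51,-0.25,-3.71],[0,0,0],3]]'

```text
t: 30.62
eef_pos: [499.9, -98.2, 172.6]
tcp_rot: [-1.57, 0.002, 3.062]
ft_force: [-0.7, -0.7, -3.9]
opening: 0.366
```

apply_moves --increments '[[[-0.51,-0.2,-3.71],[0,0,0],3],[[-0.51,-0.2,-3.71],[0,0,0],3],[[-0.51,-0.15,-3.71],[0,0,0],3],[[-0.51,-0.15,-3.71],[0,0,0],3],[[-0.51,-0.15,-3.71],[0,0,0],3]]'

```text
t: 31.25
eef_pos: [539.4, 91.2, 183.3]
tcp_rot: [-1.57, 0.002, 3.062]
ft_force: [0.8, 0.1, -3.1]
opening: 0.362
```

apply_moves --increments '[[[-0.5,-0.1,-3.7],[0,0,0],3],[[-0.5,-0.1,-3.7],[0,0,0],3],[[-0.5,-0.1,-3.5],[0,0,0],3],[[-0.4,-0.1,-3],[0,0,0],3],[[-0.3,0,-2],[0,0,0],3]]'

```text
t: 31.88
eef_pos: [573.1, 254.3, 188.7]
tcp_rot: [-1.569, 0.001, 3.064]
ft_force: [0.5, -0.3, -2.5]
opening: 0.367
```

Run:
```python
from h import *
st();plan([579.2,265.6,150],3.058,3,5)
```

```text
{'t': np.float64(31.875), 'eef_pos': array([573.121, 254.279, 188.673]), 'tcp_rot': array([-1.569e+00,  1.000e-03,  3.064e+00]), 'ft_force': array([ 0.505, -0.264, -2.527]), 'opening': np.float64(0.367), 'joints': array([ 0.313,  0.519,  1.583, -0.002,  1.039,  1.963])}
[[[-0.1,0.77,-0.24],[-0.0,0.1,-0.0],3],[[-0.1,0.77,-0.24],[-0.0,0.1,-0.0],3],[[-0.1,0.77,-0.24],[-0.0,0.1,-0.0],3],[[-0.1,0.77,-0.24],[-0.0,0.1,-0.0],3],[[-0.1,0.77,-0.24],[-0.0,0.1,-0.0],3]]
```

apply_moves --increments '[[[-0.1,0.77,-0.24],[0,0.1,0],3],[[-0.1,0.77,-0.24],[0,0.1,0],3],[[-0.1,0.77,-0.24],[0,0,0],3],[[-0.1,0.6,-0.22],[0,0,0],3],[[-0.05,0.4,-0.1],[0,0,0],3]]'

```text
t: 32.5
eef_pos: [578.2, 262.9, 152.8]
tcp_rot: [-1.568, -0.001, 3.059]
ft_force: [-0.2, 0.6, -2.8]
opening: 0.367
```

Run:
```python
from h import *
st();p,T=shot('wrist');save('w7',p['img'],1.4);plan([579.2,265.6,120],3.058,3,5)
s=readout.state();X=s['eef_pos'];print(px(p,T,[X[0],X[1],X[2]+17])*1.4)
print(px(p,T,[577,265.6,118])*1.4)
```

```text
{'t': np.float64(32.5), 'eef_pos': array([578.243, 262.884, 152.833]), 'tcp_rot': array([-1.568e+00, -1.000e-03,  3.059e+00]), 'ft_force': array([-0.219,  0.561, -2.823]), 'opening': np.float64(0.367), 'joints': array([ 0.324,  0.569,  1.597, -0.002,  0.977,  1.979])}
[[[-0.02,0.65,-0.06],[-0.0,0.0,0.0],3],[[-0.02,0.65,-0.06],[-0.0,0.0,0.0],3],[[-0.02,0.65,-0.06],[-0.0,0.0,0.0],3],[[-0.02,0.65,-0.06],[-0.0,0.0,0.0],3],[[-0.02,0.65,-0.06],[-0.0,0.0,0.0],3]]
[388.82026947 372.16918209]
[383.54400149 326.60486487]
```

View pics/w7.png

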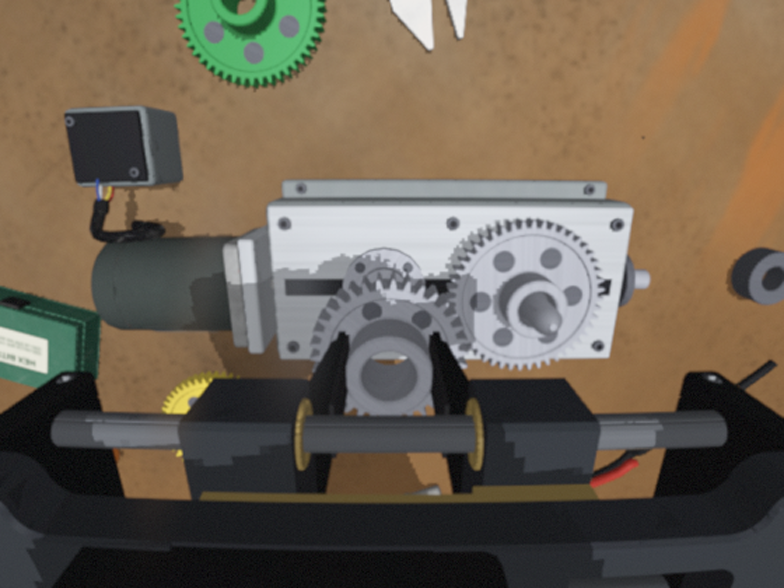

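apply_moves --increments '[[[0,0.6,-0.1],[0,0,0],3],[[0,0.7,-0.1],[0,0,0],3],[[0,0.7,-0.08],[0,0,0],3],[[0,0.7,-0.05],[0,0,0],3],[[0,0.4,0],[0,0,0],3]]'

```text
t: 33.17
eef_pos: [578.4, 266.2, 119.5]
tcp_rot: [-1.568, -0.001, 3.059]
ft_force: [-1.0, -0.8, -3.4]
opening: 0.367
```

Run:
```python
from h import *
st();plan([578.3,265.6,109],3.058,3,5)
```

```text
{'t': np.float64(33.175), 'eef_pos': array([578.436, 266.244, 119.503]), 'tcp_rot': array([-1.568e+00, -1.000e-03,  3.059e+00]), 'ft_force': array([-0.979, -0.758, -3.446]), 'opening': np.float64(0.367), 'joints': array([ 0.329,  0.61 ,  1.622, -0.003,  0.912,  1.984])}
[[[0.0,0.21,0.01],[-0.0,0.0,0.0],3],[[0.0,0.21,0.01],[-0.0,0.0,0.0],3],[[0.0,0.21,0.01],[-0.0,0.0,0.0],3],[[0.0,0.21,0.01],[-0.0,0.0,0.0],3],[[0.0,0.21,0.01],[-0.0,0.0,0.0],3]]
```

apply_moves --increments '[[[0,0.3,0.04],[0,0,0],3],[[0,0.3,0.02],[0,0,0],3],[[0,0.3,0],[0,0,0],3],[[0,0.25,0],[0,0,0],3],[[0,0.2,0],[0,0,0],3]]'

```text
t: 33.8
eef_pos: [578.5, 265.6, 105.3]
tcp_rot: [-1.568, -0.001, 3.059]
ft_force: [0.7, 0.4, -2.6]
opening: 0.366
```

apply_moves --increments '[[[0,0.2,0],[0,0,0],3],[[0,0.2,0],[0,0,0],3],[[0,0.2,0],[0,0,0],3],[[0,0.2,0],[0,0,0],3],[[0,0,0],[0,0,0],3]]'

```text
t: 34.42
eef_pos: [578.5, 265.5, 96.6]
tcp_rot: [-1.568, -0.001, 3.059]
ft_force: [0.3, -1.3, -3.1]
opening: 0.364
```

Entering freely with no lateral force.

apply_moves --increments '[[[0,0.25,0],[0,0,0],3],[[0,0.3,0],[0,0,0],3],[[0,0.3,0],[0,0,0],3],[[0,0.3,0],[0,0,0],3],[[0,0.2,0],[0,0,0],3]]'

```text
t: 35.05
eef_pos: [578.6, 265.5, 82.3]
tcp_rot: [-1.568, -0.001, 3.059]
ft_force: [-0.0, 0.2, -2.1]
opening: 0.363
```

apply_moves --increments '[[[0,0.25,0],[0,0,0],3],[[0,0.15,0],[0,0,0],3],[[0,0.1,0],[0,0,0],3],[[0,0.05,0],[0,0,0],3],[[0,0,0],[0,0,0],3]]'

```text
t: 35.67
eef_pos: [578.6, 265.5, 76.3]
tcp_rot: [-1.568, -0.001, 3.059]
ft_force: [-0.6, 0.4, -2.9]
opening: 0.366
```

Expected seated z is 74.7, so 1.5 mm to go. Then release, rise, and go to the large collar.

apply_moves --increments '[[[0,0.08,0],[0,0,0],3],[[0,0.08,0],[0,0,0],3],[[0,0,0],[0,0,0],3],[[0,0,0],[0,0,0],4.5],[[0,-0.1,0],[0,0,0],6]]'

```text
t: 36.3
eef_pos: [579.0, 265.7, 76.3]
tcp_rot: [-1.569, 0.001, 3.059]
ft_force: [0.1, 0.0, 0.2]
opening: 0.521
```

apply_moves --increments '[[[0,-0.8,0],[0,0,0],6],[[0,-2.5,0],[0,0,0],6],[[0,-3,0],[0,0,0],7],[[0,-3,0],[0,0,0],7],[[0,-2,0],[0,0,0],7]]'

```text
t: 36.92
eef_pos: [578.9, 265.9, 194.4]
tcp_rot: [-1.569, 0.001, 3.059]
ft_force: [-0.4, 0.9, -0.6]
opening: 0.731
```

Run:
```python
from h import *
st();p,T=shot('wrist');find(p,T,['gear_small','gear_large','spindle_thin','collar_large']);plan([550,-40,150],3.058,7,10)
```

```text
{'t': np.float64(36.925), 'eef_pos': array([578.871, 265.881, 194.359]), 'tcp_rot': array([-1.569e+00,  1.000e-03,  3.059e+00]), 'ft_force': array([-0.403,  0.868, -0.64 ]), 'opening': np.float64(0.731), 'joints': array([ 0.328,  0.528,  1.551, -0.002,  1.064,  1.983])}
mark gear_small [576. 262.  55.] c0.72 px [281. 196.]
look gear_small [581. 264.  73.] c0.79 px [279. 196.]
mark gear_large [569. 178.  60.] c0.91 px [361. 198.]
mark gear_large [769. 342.   0.] c0.60 px [193.  18.]
mark gear_large [449. 425.  -0.] c0.59 px [171. 283.]
look gear_large [574. 183.  69.] c0.77 px [359. 196.]
look gear_large [485. 415.  13.] c0.72 px [170. 264.]
look gear_large [755. 339.  12.] c0.71 px [195.  29.]
mark spindle_thin [578. 266.  44.] c0.52 px [277. 193.]
look spindle_thin [582. 268.  90.] c0.75 px [275. 201.]
mark collar_large [551. -36.  -2.] c0.93 px [512. 186.]
look collar_large [553. -34.  18.] c0.93 px [522. 188.]
[[[0.03,0.42,3.07],[-0.0,0.0,0.0],7],[[0.03,0.42,3.07],[-0.0,0.0,0.0],7],[[0.03,0.42,3.07],[-0.0,0.0,0.0],7],[[0.03,0.42,3.07],[-0.0,0.0,0.0],7],[[0.03,0.42,3.07],[-0.0,0.0,0.0],7]]
[[[0.03,0.42,3.07],[-0.0,0.0,0.0],7],[[0.03,0.42,3.07],[-0.0,0.0,0.0],7],[[0.03,0.41,3.07],[-0.0,0.0,0.0],7],[[0.03,0.41,3.07],[-0.0,0.0,0.0],7],[[0.03,0.41,3.07],[-0.0,0.0,0.0],7]]
```

apply_moves --increments '[[[0.03,0,3.07],[0,0,0],7],[[0.03,0,3.07],[0,0,0],7],[[0.03,0,3.07],[0,0,0],7],[[0.03,0,3.07],[0,0,0],7],[[0.03,0.5,3.07],[0,0,0],7]]'

```text
t: 38.0
eef_pos: [563.2, 110.2, 183.8]
tcp_rot: [-1.566, -0.006, 3.062]
ft_force: [0.6, -0.0, -0.1]
opening: 0.736
```

apply_moves --increments '[[[0.03,0.9,3.07],[0,0,0],7],[[0.03,0.9,3.07],[0,0,0],7],[[0.03,0.9,3],[0,0,0],7],[[0.03,0.9,2.5],[0,0,0],7],[[0.03,0.5,1.5],[0,0,0],7]]'

```text
t: 38.62
eef_pos: [549.8, -26.0, 140.2]
tcp_rot: [-1.566, -0.009, 3.061]
ft_force: [0.8, -0.7, -0.3]
opening: 0.737
```

Run:
```python
from h import *
st();p,T=shot('wrist');save('w8',p['img'],1.4);find(p,T,['collar_large','collar_small']);
for z in(0,20):print(px(p,T,[551,-40,z])*1.4)
plan([551,-40,60],3.058,7,5)
```

```text
{'t': np.float64(38.625), 'eef_pos': array([549.831, -25.985, 140.19 ]), 'tcp_rot': array([-1.566, -0.009,  3.061]), 'ft_force': array([ 0.824, -0.684, -0.311]), 'opening': np.float64(0.737), 'joints': array([-0.165,  0.479,  1.819, -0.007,  0.852,  1.491])}
mark collar_large [548. -38.  -2.] c0.94 px [289. 193.]
look collar_large [550. -40.  18.] c0.56 px [291. 196.]
mark collar_small [ 628. -181.    2.] c0.85 px [427. 105.]
look collar_small [ 630. -179.   22.] c0.76 px [435. 103.]
[406.28646169 267.08053278]
[407.51809495 274.33018717]
[[[-0.05,1.62,0.3],[-0.0,0.0,0.1],7],[[-0.05,1.62,0.31],[-0.0,0.0,0.1],7],[[-0.05,1.62,0.31],[-0.0,0.0,0.1],7],[[-0.04,1.62,0.31],[-0.0,0.0,0.1],7],[[-0.04,1.62,0.31],[-0.0,0.0,0.1],7]]
```

View pics/w8.png

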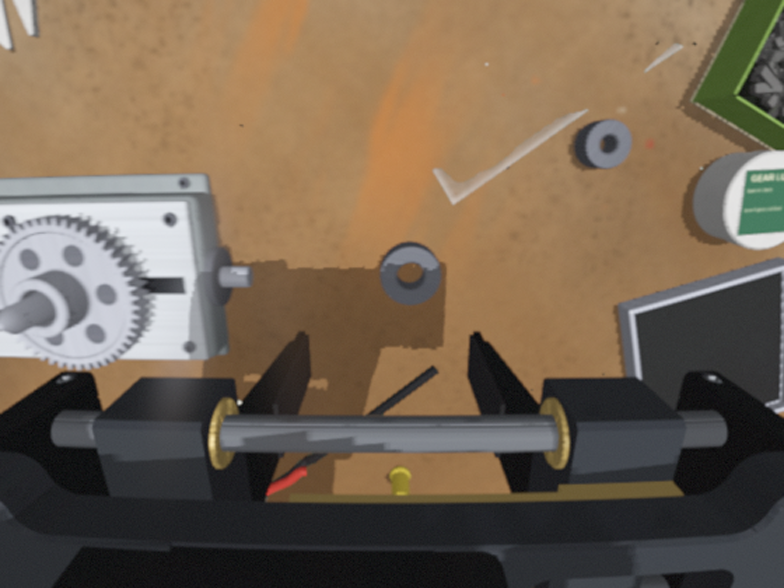

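apply_moves --increments '[[[-0.05,1.6,0.33],[-0.1,0,0.15],7],[[-0.05,1.6,0.33],[-0.1,0,0.15],7],[[-0.05,1.6,0.33],[-0.1,0,0.15],7],[[-0.04,1.6,0.3],[0,0,0.1],7],[[-0.04,1.5,0.25],[0,0,0],7]]'

```text
t: 39.5
eef_pos: [553.7, -35.6, 62.8]
tcp_rot: [-1.572, 0.009, 3.068]
ft_force: [0.1, -0.1, 0.0]
opening: 0.738
```

Run:
```python
from h import *
st();plan([551.5,-41,12],3.058,7,5)
```

```text
{'t': np.float64(39.5), 'eef_pos': array([553.731, -35.589,  62.841]), 'tcp_rot': array([-1.572,  0.009,  3.068]), 'ft_force': array([ 0.083, -0.086,  0.048]), 'opening': np.float64(0.738), 'joints': array([-0.184,  0.592,  1.88 ,  0.003,  0.661,  1.458])}
[[[0.05,1.02,0.11],[0.0,0.1,-0.1],7],[[0.04,1.02,0.11],[0.0,0.1,-0.1],7],[[0.04,1.02,0.11],[0.0,0.1,-0.1],7],[[0.04,1.02,0.11],[0.0,0.1,-0.1],7],[[0.04,1.02,0.11],[0.0,0.1,-0.1],7]]
```

apply_moves --increments '[[[0.06,1.0,0.2],[0,0.1,-0.1],7],[[0.06,1.0,0.15],[0,0.1,-0.1],7],[[0.06,0.9,0.12],[0,0.1,-0.1],7],[[0.05,0.7,0.1],[0,0,0],7],[[0.04,0.4,0.05],[0,0,0],7]]'

```text
t: 40.12
eef_pos: [550.9, -41.1, 20.3]
tcp_rot: [-1.572, 0.003, 3.064]
ft_force: [-0.2, -1.0, -0.5]
opening: 0.737
```

Run:
```python
from h import *
st();plan([551.5,-41,6],3.058,7,5)
```

```text
{'t': np.float64(40.125), 'eef_pos': array([550.948, -41.118,  20.334]), 'tcp_rot': array([-1.572e+00,  3.000e-03,  3.064e+00]), 'ft_force': array([-0.236, -0.964, -0.521]), 'opening': np.float64(0.737), 'joints': array([-0.195,  0.66 ,  1.905,  0.002,  0.574,  1.452])}
[[[-0.01,0.29,-0.0],[0.0,0.1,-0.0],7],[[-0.01,0.29,-0.0],[0.0,0.1,-0.0],7],[[-0.01,0.29,-0.0],[0.0,0.1,-0.0],7],[[-0.01,0.29,-0.0],[0.0,0.1,-0.0],7],[[-0.01,0.29,-0.0],[0.0,0.1,-0.0],7]]
```

apply_moves --increments '[[[-0.03,0.35,0],[0,0,0],7],[[-0.02,0.35,0],[0,0,0],7],[[0,0.3,0],[0,0,0],6],[[0,0.2,0],[0,0,0],6],[[0,0,0],[0,0,0],6]]'

```text
t: 40.75
eef_pos: [551.7, -41.2, 7.7]
tcp_rot: [-1.572, 0.004, 3.064]
ft_force: [-0.1, 0.7, 0.4]
opening: 0.635
```

apply_moves --increments '[[[0,0,0],[0,0,0],4],[[0,0,0],[0,0,0],3.8],[[0,0,0],[0,0,0],3.8],[[0,0,0],[0,0,0],3.8],[[0,0,0],[0,0,0],3.8]]'

```text
t: 41.38
eef_pos: [551.8, -41.2, 7.9]
tcp_rot: [-1.572, 0.004, 3.064]
ft_force: [0.6, 0.2, -1.2]
opening: 0.45
```

Run:
```python
from h import *
st()
```

```text
{'t': np.float64(41.375), 'eef_pos': array([551.783, -41.171,   7.929]), 'tcp_rot': array([-1.572,  0.004,  3.064]), 'ft_force': array([ 0.633,  0.174, -1.234]), 'opening': np.float64(0.45), 'joints': array([-0.195,  0.681,  1.909,  0.003,  0.548,  1.452])}
```

apply_moves --increments '[[[0,-1.5,0],[0,0,0],3.8],[[0,-3,0],[0,0,0],3.8],[[0,-3.5,0],[0,0,0],3.8],[[0,-4,0],[0,0,0],3.8],[[0,-3,0],[0,0,0],3.8]]'

```text
t: 42.0
eef_pos: [550.0, -41.0, 164.2]
tcp_rot: [-1.572, 0.001, 3.064]
ft_force: [-0.4, 0.2, -0.6]
opening: 0.452
```

Run:
```python
from h import *
st();plan([569.5,172,160],3.058,3.8,10)
```

```text
{'t': np.float64(42.0), 'eef_pos': array([550.014, -41.025, 164.198]), 'tcp_rot': array([-1.572e+00,  1.000e-03,  3.064e+00]), 'ft_force': array([-0.374,  0.235, -0.607]), 'opening': np.float64(0.452), 'joints': array([-0.195,  0.446,  1.799,  0.002,  0.896,  1.453])}
[[[-0.03,0.04,-2.14],[0.0,0.0,-0.0],3.8],[[-0.03,0.04,-2.14],[0.0,0.0,-0.0],3.8],[[-0.03,0.04,-2.14],[0.0,0.0,-0.0],3.8],[[-0.02,0.04,-2.14],[0.0,0.0,-0.0],3.8],[[-0.02,0.04,-2.14],[0.0,0.0,-0.0],3.8]]
[[[-0.02,0.04,-2.14],[0.0,0.0,-0.0],3.8],[[-0.02,0.04,-2.14],[0.0,0.0,-0.0],3.8],[[-0.02,0.04,-2.14],[0.0,0.0,-0.0],3.8],[[-0.02,0.04,-2.14],[0.0,0.0,-0.0],3.8],[[-0.02,0.04,-2.14],[0.0,0.0,-0.0],3.8]]
```

apply_moves --increments '[[[-0.03,0,-2.14],[0,0,0],3.8],[[-0.03,0,-2.14],[0,0,0],3.8],[[-0.03,0,-2.14],[0,0,0],3.8],[[-0.03,0,-2.14],[0,0,0],3.8],[[-0.03,0,-2.14],[0,0,0],3.8]]'

```text
t: 42.62
eef_pos: [560.3, 67.2, 172.9]
tcp_rot: [-1.572, 0.01, 3.061]
ft_force: [-0.7, 0.1, -1.4]
opening: 0.454
```

apply_moves --increments '[[[-0.03,0,-2.14],[0,0,0],3.8],[[-0.03,0,-2.1],[0,0,0],3.8],[[-0.03,0,-2],[0,0,0],3.8],[[-0.03,0,-1.6],[0,0,0],3.8],[[-0.02,0,-1],[0,0,0],3.8]]'

```text
t: 43.25
eef_pos: [568.3, 159.4, 176.9]
tcp_rot: [-1.572, 0.012, 3.062]
ft_force: [-0.2, 1.1, -1.6]
opening: 0.454
```

Run:
```python
from h import *
st();p,T=shot('wrist');save('w9',p['img'][170:300,200:360],5)
s=readout.state();X=s['eef_pos'];o=np.array([200,170])
print((px(p,T,[X[0],X[1],X[2]+12.1])-o)*5, [(px(p,T,[569.5,176,z])-o)*5 for z in(118,92)])
plan([570.5,175.9,140],3.058,3.8,5)
```

```text
{'t': np.float64(43.25), 'eef_pos': array([568.316, 159.448, 176.867]), 'tcp_rot': array([-1.572,  0.012,  3.062]), 'ft_force': array([-0.188,  1.072, -1.624]), 'opening': np.float64(0.454), 'joints': array([ 0.162,  0.478,  1.698, -0.002,  0.954,  1.814])}
[381.66405748 457.97537151] [array([285.80106931, 255.9406725 ]), array([295.4796686 , 207.13433023])]
[[[-0.01,0.74,-0.32],[0.0,0.0,-0.1],3.8],[[-0.01,0.74,-0.32],[0.0,0.0,-0.1],3.8],[[-0.01,0.74,-0.32],[0.0,0.0,-0.1],3.8],[[-0.01,0.74,-0.32],[0.0,0.0,-0.1],3.8],[[-0.01,0.74,-0.32],[0.0,0.0,-0.1],3.8]]
```

View pics/w9.png

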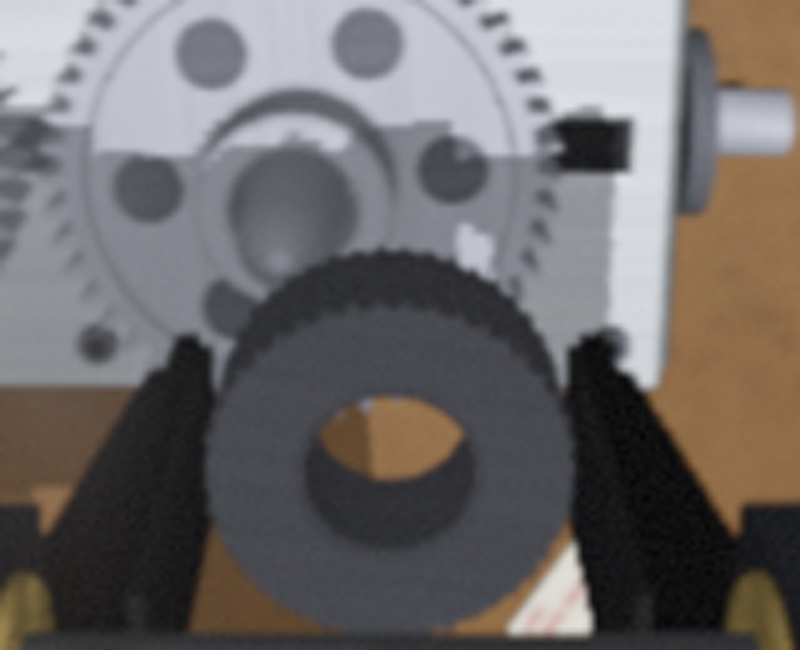

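apply_moves --increments '[[[-0.02,0.5,-0.4],[0,0,-0.2],3.8],[[-0.02,0.5,-0.35],[0,0,-0.2],3.8],[[-0.02,0.5,-0.3],[0,0,-0.1],3.8],[[-0.02,0.5,-0.25],[0,0,0],3.8],[[-0.02,0.4,-0.1],[0,0,0],3.8]]'

```text
t: 43.92
eef_pos: [570.8, 173.9, 150.8]
tcp_rot: [-1.572, 0.002, 3.061]
ft_force: [-0.4, -0.6, -1.5]
opening: 0.456
```

Run:
```python
from h import *
st();plan([571,176.2,130],3.058,3.8,5)
```

```text
{'t': np.float64(43.925), 'eef_pos': array([570.768, 173.856, 150.804]), 'tcp_rot': array([-1.572e+00,  2.000e-03,  3.061e+00]), 'ft_force': array([-0.403, -0.63 , -1.499]), 'opening': np.float64(0.456), 'joints': array([0.185, 0.52 , 1.702, 0.   , 0.918, 1.836])}
[[[0.0,0.42,-0.05],[0.0,0.0,-0.0],3.8],[[-0.0,0.42,-0.05],[0.0,0.0,-0.0],3.8],[[-0.0,0.42,-0.05],[0.0,0.0,-0.0],3.8],[[-0.0,0.42,-0.05],[0.0,0.0,-0.0],3.8],[[-0.0,0.42,-0.05],[0.0,0.0,-0.0],3.8]]
```

apply_moves --increments '[[[0,0.42,-0.1],[0,0,0],3.8],[[0,0.42,-0.08],[0,0,0],3.8],[[0,0.42,-0.06],[0,0,0],3.8],[[0,0.35,-0.03],[0,0,0],3.8],[[0,0.2,0],[0,0,0],3.8]]'

```text
t: 44.55
eef_pos: [571.0, 176.6, 131.3]
tcp_rot: [-1.572, 0.002, 3.061]
ft_force: [-0.1, 0.3, -1.8]
opening: 0.455
```

Run:
```python
from h import *
st()
```

```text
{'t': np.float64(44.55), 'eef_pos': array([571.011, 176.572, 131.274]), 'tcp_rot': array([-1.572e+00,  2.000e-03,  3.061e+00]), 'ft_force': array([-0.11 ,  0.339, -1.805]), 'opening': np.float64(0.455), 'joints': array([0.189, 0.545, 1.717, 0.   , 0.877, 1.841])}
```

apply_moves --increments '[[[0,0.2,0.03],[0,0,0],3.8],[[0,0.25,0],[0,0,0],3.8],[[0,0.25,0],[0,0,0],3.8],[[0,0.25,0],[0,0,0],3.8],[[0,0.1,0],[0,0,0],3.8]]'

```text
t: 45.18
eef_pos: [571.1, 176.2, 120.2]
tcp_rot: [-1.572, 0.002, 3.061]
ft_force: [-0.5, 0.5, -1.4]
opening: 0.455
```

apply_moves --increments '[[[0,0.2,0],[0,0,0],3.8],[[0,0.2,0],[0,0,0],3.8],[[0,0.2,0],[0,0,0],3.8],[[0,0.2,0],[0,0,0],3.8],[[0,0,0],[0,0,0],3.8]]'

```text
t: 45.8
eef_pos: [571.1, 176.2, 111.6]
tcp_rot: [-1.572, 0.002, 3.061]
ft_force: [0.2, 0.3, -1.0]
opening: 0.448
```

apply_moves --increments '[[[0,0.25,0],[0,0,0],3.8],[[0,0.25,0],[0,0,0],3.8],[[0,0.2,0],[0,0,0],3.8],[[0,0.15,0],[0,0,0],3.8],[[0,0.05,0],[0,0,0],3.8]]'

```text
t: 46.42
eef_pos: [571.2, 176.3, 102.0]
tcp_rot: [-1.572, 0.002, 3.061]
ft_force: [0.1, 0.6, -1.8]
opening: 0.455
```

apply_moves --increments '[[[0,0.05,0],[0,0,0],3.8],[[0,0.05,0],[0,0,0],3.8],[[0,0.03,0],[0,0,0],3.8],[[0,0,0],[0,0,0],3.8],[[0,0,0],[0,0,0],3.8]]'

```text
t: 47.05
eef_pos: [571.2, 176.3, 100.7]
tcp_rot: [-1.572, 0.003, 3.061]
ft_force: [-0.4, 0.7, -0.8]
opening: 0.454
```

apply_moves --increments '[[[0,0.05,0],[0,0,0],3.8],[[0,0,0],[0,0,0],5],[[0,0,0],[0,0,0],6],[[0,-0.5,0],[0,0,0],6],[[0,-1.5,0],[0,0,0],6]]'

```text
t: 47.68
eef_pos: [571.1, 176.2, 120.7]
tcp_rot: [-1.572, 0.002, 3.061]
ft_force: [-0.6, 1.1, 0.9]
opening: 0.632
```

apply_moves --increments '[[[0,-2,0],[0,0,0],6],[[0,-2.5,0],[0,0,0],6],[[0,-2,0],[0,0,0],6],[[0,-1,0],[0,0,0],6],[[0,0,0],[0,0,0],6]]'

```text
t: 48.3
eef_pos: [571.5, 176.3, 203.7]
tcp_rot: [-1.573, 0.007, 3.061]
ft_force: [0.1, -0.3, -0.1]
opening: 0.634
```

Run:
```python
from h import *
st();p,T=shot('wrist');save('w10',p['img'],1.4);find(p,T,['collar_large','gear_large','spindle_thin','collar_small']);plan([629,-177,140],3.058,6,15)
```

```text
{'t': np.float64(48.3), 'eef_pos': array([571.528, 176.32 , 203.654]), 'tcp_rot': array([-1.573,  0.007,  3.061]), 'ft_force': array([ 0.105, -0.286, -0.057]), 'opening': np.float64(0.634), 'joints': array([0.189, 0.461, 1.645, 0.   , 1.028, 1.84 ])}
mark collar_large [571. 180.  93.] c0.78 px [275. 204.]
look collar_large [572. 175. 107.] c0.73 px [279. 207.]
look collar_large [ 632. -167.   16.] c0.45 px [558. 116.]
mark gear_large [451. 425.   0.] c0.91 px [112. 278.]
mark gear_large [770. 343.  -0.] c0.86 px [118.  24.]
mark gear_large [566. 176.  58.] c0.78 px [279. 198.]
look gear_large [473. 427.  15.] c0.92 px [101. 270.]
look gear_large [759. 336.  11.] c0.92 px [121.  31.]
mark spindle_thin [576. 266.  47.] c0.61 px [198. 193.]
mark collar_small [ 629. -183.    4.] c0.64 px [560. 117.]
look collar_small [ 629. -170.   14.] c0.91 px [558. 118.]
[[[-0.57,0.41,2.32],[0.0,0.0,-0.0],6],[[-0.57,0.41,2.32],[0.0,0.0,-0.0],6],[[-0.57,0.41,2.32],[0.0,0.0,-0.0],6],[[-0.57,0.41,2.32],[0.0,0.0,-0.0],6],[[-0.57,0.41,2.32],[0.0,0.0,-0.0],6]]
[[[-0.57,0.41,2.32],[0.0,0.0,-0.0],6],[[-0.58,0.41,2.32],[0.0,0.0,-0.0],6],[[-0.58,0.41,2.32],[0.0,0.0,-0.0],6],[[-0.58,0.41,2.32],[0.0,0.0,-0.0],6],[[-0.58,0.41,2.32],[0.0,0.0,-0.0],6]]
[[[-0.58,0.41,2.32],[0.0,0.0,-0.0],6],[[-0.58,0.41,2.32],[0.0,0.0,-0.0],6],[[-0.58,0.41,2.32],[0.0,0.0,-0.0],6],[[-0.58,0.41,2.31],[0.0,0.0,-0.0],6],[[-0.58,0.41,2.31],[0.0,0.0,-0.0],6]]
```

View pics/w10.png

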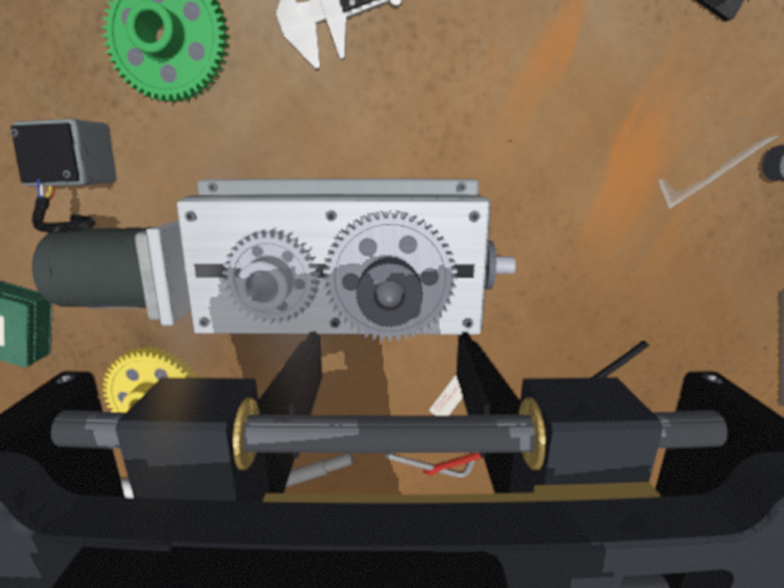

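apply_moves --increments '[[[-0.57,0,2.8],[0,0,0],6],[[-0.57,0,3],[0,0,0],6],[[-0.57,0,3],[0,0,0],6],[[-0.57,0,3],[0,0,0],6],[[-0.57,0,3],[0,0,0],6]]'

```text
t: 49.38
eef_pos: [588.0, 24.1, 201.2]
tcp_rot: [-1.572, 0.003, 3.065]
ft_force: [0.4, -0.5, -0.6]
opening: 0.634
```

apply_moves --increments '[[[-0.9,0.4,3],[0,0,0],6],[[-0.9,0.4,3],[0,0,0],6],[[-0.9,0.4,3],[0,0,0],6],[[-0.9,0.4,3],[0,0,0],6],[[-0.9,0.4,2.5],[0,0,0],5.5]]'

```text
t: 50.0
eef_pos: [622.4, -129.3, 180.1]
tcp_rot: [-1.573, 0.003, 3.064]
ft_force: [-0.0, -0.3, -0.2]
opening: 0.592
```

Run:
```python
from h import *
st();plan([630,-172,130],3.058,5,5)
```

```text
{'t': np.float64(50.0), 'eef_pos': array([ 622.38 , -129.296,  180.051]), 'tcp_rot': array([-1.573e+00,  3.000e-03,  3.064e+00]), 'ft_force': array([-0.035, -0.281, -0.163]), 'opening': np.float64(0.592), 'joints': array([-0.31 ,  0.539,  1.572,  0.003,  1.028,  1.337])}
[[[-0.22,1.0,0.84],[0.0,0.1,-0.0],5],[[-0.22,1.0,0.84],[0.0,0.1,-0.0],5],[[-0.22,1.0,0.84],[0.0,0.1,-0.0],5],[[-0.22,1.0,0.84],[0.0,0.1,-0.0],5],[[-0.22,1.0,0.84],[0.0,0.1,-0.0],5]]
```

apply_moves --increments '[[[-0.22,1,0.9],[0,0.1,0],5.5],[[-0.22,1,0.9],[0,0.1,0],5.5],[[-0.22,1,0.9],[0,0,0],5.5],[[-0.2,1,0.8],[0,0,0],5.5],[[-0.1,0.8,0.6],[0,0,0],5.5]]'

```text
t: 50.62
eef_pos: [628.7, -172.1, 128.1]
tcp_rot: [-1.573, 0.002, 3.061]
ft_force: [0.5, 1.9, 0.2]
opening: 0.58
```

Run:
```python
from h import *
st();p,T=shot('wrist');find(p,T,['collar_small'])
c=px(p,T,[630,-179,20]).astype(int);o=c-[70,55];save('w11',p['img'][o[1]:o[1]+110,o[0]:o[0]+140],5)
print((px(p,T,[630,-179,20])-o)*5,(px(p,T,[640,-179,20])-o)*5,(px(p,T,[630,-169,20])-o)*5)
```

```text
{'t': np.float64(50.625), 'eef_pos': array([ 628.658, -172.104,  128.059]), 'tcp_rot': array([-1.573e+00,  2.000e-03,  3.061e+00]), 'ft_force': array([0.506, 1.9  , 0.191]), 'opening': np.float64(0.58), 'joints': array([-0.37 ,  0.618,  1.577,  0.003,  0.946,  1.28 ])}
mark collar_small [ 629. -180.    3.] c0.82 px [286. 197.]
look collar_small [ 631. -177.   22.] c0.97 px [283. 200.]
[354.97366909 279.80529001] [351.1149636  229.36558563] [302.97942902 283.7845966 ]
```

View pics/w11.png

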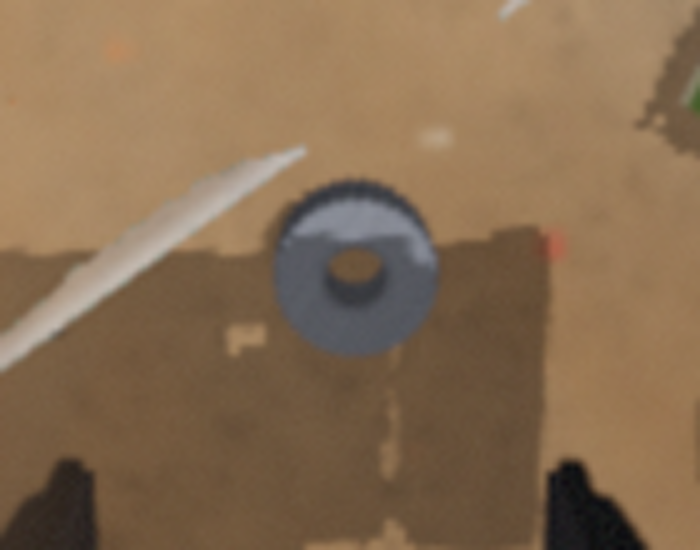

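Run:
```python
from h import *
plan([631,-178.5,30],3.058,5.5,5)
```

```text
[[[-0.06,1.97,0.13],[0.0,0.0,-0.0],5.5],[[-0.06,1.97,0.13],[0.0,0.0,-0.0],5.5],[[-0.06,1.97,0.13],[0.0,0.0,-0.0],5.5],[[-0.06,1.97,0.13],[0.0,0.0,-0.0],5.5],[[-0.06,1.97,0.13],[0.0,0.0,-0.0],5.5]]
```

apply_moves --increments '[[[-0.03,1.7,0.2],[0,0,0],5.5],[[-0.03,1.8,0.15],[0,0,0],5.5],[[-0.03,1.8,0.13],[0,0,0],5.5],[[-0.02,1.8,0.1],[0,0,0],5.5],[[0,1.4,0.05],[0,0,0],5.5]]'

```text
t: 51.4
eef_pos: [629.5, -177.9, 38.2]
tcp_rot: [-1.573, 0.002, 3.061]
ft_force: [0.1, 0.5, -0.2]
opening: 0.576
```

Run:
```python
from h import *
st();plan([631,-178.5,8],3.058,5.5,5)
```

```text
{'t': np.float64(51.4), 'eef_pos': array([ 629.49 , -177.936,   38.197]), 'tcp_rot': array([-1.573e+00,  2.000e-03,  3.061e+00]), 'ft_force': array([ 0.051,  0.482, -0.215]), 'opening': np.float64(0.576), 'joints': array([-0.378,  0.733,  1.631,  0.004,  0.777,  1.271])}
[[[-0.03,0.6,0.01],[0.0,0.0,-0.0],5.5],[[-0.03,0.6,0.01],[0.0,0.0,-0.0],5.5],[[-0.03,0.6,0.01],[0.0,0.0,-0.0],5.5],[[-0.03,0.6,0.01],[0.0,0.0,-0.0],5.5],[[-0.03,0.6,0.01],[0.0,0.0,-0.0],5.5]]
```

apply_moves --increments '[[[-0.06,0.6,0],[0,0,0],5.5],[[-0.06,0.6,0],[0,0,0],5.5],[[-0.05,0.6,0],[0,0,0],5.5],[[-0.03,0.5,0],[0,0,0],5],[[0,0.2,0],[0,0,0],5]]'

```text
t: 52.02
eef_pos: [631.9, -178.1, 11.2]
tcp_rot: [-1.573, 0.002, 3.061]
ft_force: [-0.2, 0.5, 0.3]
opening: 0.53
```

Run:
```python
from h import *
st()
```

```text
{'t': np.float64(52.025), 'eef_pos': array([ 631.906, -178.078,   11.244]), 'tcp_rot': array([-1.573e+00,  2.000e-03,  3.061e+00]), 'ft_force': array([-0.242,  0.469,  0.337]), 'opening': np.float64(0.53), 'joints': array([-0.376,  0.772,  1.635,  0.004,  0.732,  1.272])}
```

apply_moves --increments '[[[0.05,0.15,0],[0,0,0],5],[[0.03,0.1,0],[0,0,0],5],[[0,0,0],[0,0,0],4],[[0,0,0],[0,0,0],2.6],[[0,0,0],[0,0,0],2.6]]'

```text
t: 52.65
eef_pos: [631.2, -178.1, 9.1]
tcp_rot: [-1.573, 0.003, 3.061]
ft_force: [0.1, -1.0, -0.9]
opening: 0.329
```

apply_moves --increments '[[[0,0,0],[0,0,0],2.6],[[0,0,0],[0,0,0],2.6],[[0,0,0],[0,0,0],2.6],[[0,0,0],[0,0,0],2.6],[[0,-0.1,0],[0,0,0],2.6]]'

```text
t: 53.28
eef_pos: [631.2, -178.1, 10.1]
tcp_rot: [-1.573, 0.003, 3.061]
ft_force: [0.1, 0.4, -1.1]
opening: 0.326
```

apply_moves --increments '[[[0,-1.5,0],[0,0,0],2.6],[[0,-3.5,0],[0,0,0],2.6],[[0,-4,0],[0,0,0],2.6],[[0,-4,0],[0,0,0],2.6],[[0,-4,0],[0,0,0],2.6]]'

```text
t: 53.9
eef_pos: [629.6, -178.0, 186.4]
tcp_rot: [-1.574, -0.0, 3.061]
ft_force: [0.2, -0.2, -1.9]
opening: 0.327
```

Run:
```python
from h import *
st();plan([578,256,178],3.058,2.6,15)
```

```text
{'t': np.float64(53.9), 'eef_pos': array([ 629.579, -178.002,  186.355]), 'tcp_rot': array([-1.574, -0.   ,  3.061]), 'ft_force': array([ 0.198, -0.231, -1.861]), 'opening': np.float64(0.327), 'joints': array([-0.378,  0.56 ,  1.513,  0.003,  1.07 ,  1.272])}
[[[0.58,0.06,-2.86],[0.0,0.0,0.0],2.6],[[0.58,0.06,-2.86],[0.0,0.0,0.0],2.6],[[0.58,0.06,-2.86],[0.0,0.0,0.0],2.6],[[0.58,0.06,-2.86],[0.0,0.0,0.0],2.6],[[0.58,0.06,-2.86],[0.0,0.0,0.0],2.6]]
[[[0.58,0.06,-2.86],[0.0,0.0,0.0],2.6],[[0.58,0.06,-2.86],[0.0,0.0,0.0],2.6],[[0.58,0.06,-2.86],[0.0,0.0,0.0],2.6],[[0.58,0.06,-2.86],[0.0,0.0,0.0],2.6],[[0.58,0.06,-2.86],[0.0,0.0,0.0],2.6]]
[[[0.58,0.06,-2.85],[0.0,0.0,0.0],2.6],[[0.58,0.06,-2.85],[0.0,0.0,0.0],2.6],[[0.58,0.06,-2.85],[0.0,0.0,0.0],2.6],[[0.58,0.06,-2.85],[0.0,0.0,0.0],2.6],[[0.58,0.06,-2.85],[0.0,0.0,0.0],2.6]]
```

apply_moves --increments '[[[0.58,0,-2.86],[0,0,0],2.6],[[0.58,0,-2.86],[0,0,0],2.6],[[0.58,0,-2.86],[0,0,0],2.6],[[0.58,0,-2.86],[0,0,0],2.6],[[0.58,0,-2.86],[0,0,0],2.6]]'

```text
t: 54.52
eef_pos: [612.8, -31.3, 196.6]
tcp_rot: [-1.571, 0.012, 3.057]
ft_force: [0.2, 0.5, -0.9]
opening: 0.326
```

apply_moves --increments '[[[0.58,0,-2.86],[0,0,0],2.6],[[0.58,0,-2.86],[0,0,0],2.6],[[0.58,0,-2.86],[0,0,0],2.6],[[0.58,0,-2.86],[0,0,0],2.6],[[0.58,0,-2.86],[0,0,0],2.6]]'

```text
t: 55.15
eef_pos: [594.6, 118.5, 202.4]
tcp_rot: [-1.572, 0.017, 3.057]
ft_force: [-0.4, -0.6, -0.6]
opening: 0.327
```

apply_moves --increments '[[[0.58,0,-2.86],[0,0,0],2.6],[[0.55,0,-2.86],[0,0,0],2.6],[[0.5,0,-2.8],[0,0,0],2.6],[[0.4,0,-2],[0,0,0],2.6],[[0.2,0,-1.2],[0,0,0],2.6]]'

```text
t: 55.78
eef_pos: [580.9, 242.2, 207.4]
tcp_rot: [-1.573, 0.021, 3.059]
ft_force: [-0.6, 0.5, 0.2]
opening: 0.327
```

Run:
```python
from h import *
st();p,T=shot('wrist');save('w12',p['img'][170:300,200:360],5)
s=readout.state();X=s['eef_pos'];o=np.array([200,170])
print((px(p,T,[X[0],X[1],X[2]+10.9])-o)*5, [(px(p,T,[577,265.6,z])-o)*5 for z in(118,92)])
plan([578.3,265.6,140],3.058,2.6,5)
```

```text
{'t': np.float64(55.775), 'eef_pos': array([580.944, 242.159, 207.374]), 'tcp_rot': array([-1.573,  0.021,  3.059]), 'ft_force': array([-0.581,  0.509,  0.211]), 'opening': np.float64(0.327), 'joints': array([ 0.293,  0.496,  1.57 , -0.007,  1.054,  1.95 ])}
[379.80333016 454.08204939] [array([262.65710802, 233.97655271]), array([273.41316067, 193.19822679])]
[[[0.12,1.35,-0.44],[0.0,0.0,-0.2],2.6],[[0.11,1.35,-0.44],[0.0,0.0,-0.2],2.6],[[0.11,1.35,-0.44],[0.0,0.0,-0.2],2.6],[[0.1,1.35,-0.44],[0.0,0.0,-0.2],2.6],[[0.09,1.35,-0.44],[0.0,0.0,-0.2],2.6]]
```

View pics/w12.png

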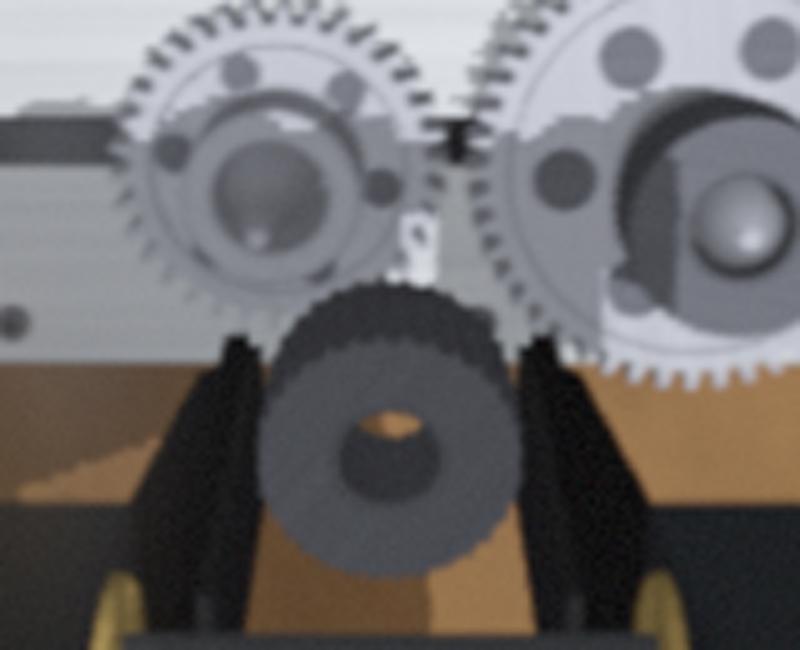

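apply_moves --increments '[[[0.1,1.1,-0.5],[0,0,-0.3],2.6],[[0.1,1.1,-0.5],[0,0,-0.3],2.6],[[0.1,1.1,-0.45],[0,0,-0.3],2.6],[[0.1,1.1,-0.4],[0,0,-0.2],2.6],[[0.05,0.7,-0.2],[0,0,0],2.6]]'

```text
t: 56.45
eef_pos: [578.8, 263.3, 152.1]
tcp_rot: [-1.572, -0.0, 3.057]
ft_force: [0.4, -0.5, -0.5]
opening: 0.329
```

Run:
```python
from h import *
st();plan([577.2,266,135],3.058,2.6,5)
```

```text
{'t': np.float64(56.45), 'eef_pos': array([578.764, 263.345, 152.107]), 'tcp_rot': array([-1.572, -0.   ,  3.057]), 'ft_force': array([ 0.37 , -0.498, -0.518]), 'opening': np.float64(0.329), 'joints': array([0.322, 0.57 , 1.598, 0.002, 0.973, 1.977])}
[[[0.04,0.34,-0.05],[0.0,-0.0,0.0],2.6],[[0.04,0.34,-0.05],[0.0,-0.0,0.0],2.6],[[0.04,0.34,-0.05],[0.0,-0.0,0.0],2.6],[[0.04,0.34,-0.05],[0.0,-0.0,0.0],2.6],[[0.04,0.34,-0.05],[0.0,-0.0,0.0],2.6]]
```

apply_moves --increments '[[[0.06,0.4,-0.08],[0,0,0],2.6],[[0.06,0.4,-0.07],[0,0,0],2.6],[[0.05,0.4,-0.06],[0,0,0],2.6],[[0.03,0.3,-0.04],[0,0,0],2.6],[[0,0.1,0],[0,0,0],2.6]]'

```text
t: 57.08
eef_pos: [577.0, 266.1, 135.1]
tcp_rot: [-1.572, -0.0, 3.057]
ft_force: [-0.3, 0.2, -0.4]
opening: 0.325
```

Run:
```python
from h import *
st();plan([577.2,266,125],3.058,2.6,5)
p,T=shot('wrist');i=p['img'][180:320,190:360];save('w13',i,4.5)
```

```text
{'t': np.float64(57.075), 'eef_pos': array([576.956, 266.115, 135.094]), 'tcp_rot': array([-1.572, -0.   ,  3.057]), 'ft_force': array([-0.253,  0.247, -0.375]), 'opening': np.float64(0.325), 'joints': array([0.328, 0.589, 1.615, 0.002, 0.938, 1.982])}
[[[-0.01,0.2,0.0],[0.0,-0.0,0.0],2.6],[[-0.01,0.2,0.0],[0.0,-0.0,0.0],2.6],[[-0.01,0.2,0.0],[0.0,-0.0,0.0],2.6],[[-0.01,0.2,0.0],[0.0,-0.0,0.0],2.6],[[-0.01,0.2,0.0],[0.0,-0.0,0.0],2.6]]
```

apply_moves --increments '[[[0,0.2,0],[0,0,0],2.6],[[0,0.2,0],[0,0,0],2.6],[[0,0.2,0],[0,0,0],2.6],[[0,0.2,0],[0,0,0],2.6],[[0,0.1,0],[0,0,0],2.6]]'

```text
t: 57.75
eef_pos: [577.1, 266.1, 125.8]
tcp_rot: [-1.573, 0.0, 3.057]
ft_force: [-0.2, -0.3, -1.1]
opening: 0.322
```

apply_moves --increments '[[[0,0.15,0],[0,0,0],2.6],[[0,0.15,0],[0,0,0],2.6],[[0,0.15,0],[0,0,0],2.6],[[0,0.1,0],[0,0,0],2.6],[[0,0,0],[0,0,0],2.6]]'

```text
t: 58.38
eef_pos: [577.1, 266.1, 119.8]
tcp_rot: [-1.573, 0.0, 3.057]
ft_force: [0.9, 0.5, -0.4]
opening: 0.325
```

Run:
```python
from h import *
st()
p,T=shot('wrist');i=p['img'][180:320,190:360];save('w13',i,4.5)
```

```text
{'t': np.float64(58.375), 'eef_pos': array([577.098, 266.15 , 119.78 ]), 'tcp_rot': array([-1.573,  0.   ,  3.057]), 'ft_force': array([ 0.943,  0.455, -0.419]), 'opening': np.float64(0.325), 'joints': array([0.328, 0.607, 1.628, 0.002, 0.906, 1.982])}
```

View pics/w13.png

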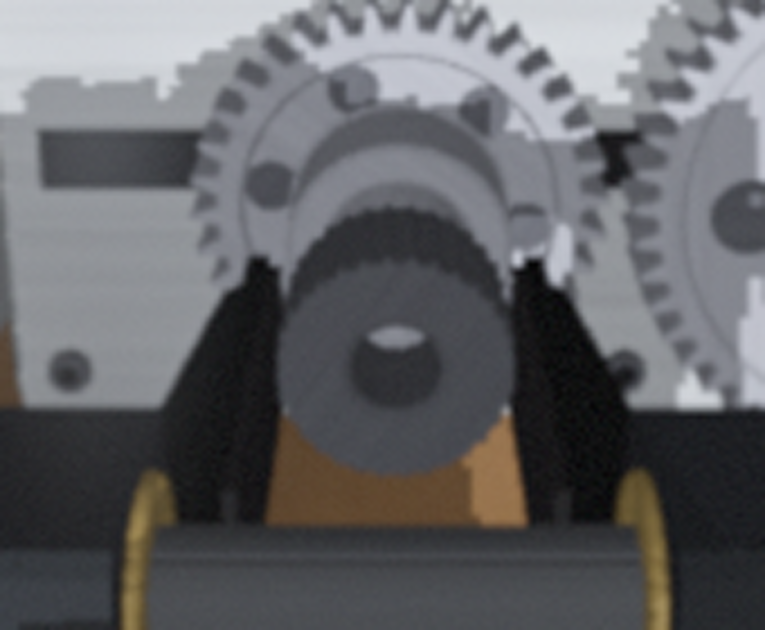

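apply_moves --increments '[[[0,0.12,0],[0,0,0],2.6],[[0,0.15,0],[0,0,0],2.6],[[0,0.15,0],[0,0,0],2.6],[[0,0.15,0],[0,0,0],2.6],[[0,0,0],[0,0,0],2.6]]'

```text
t: 59.05
eef_pos: [577.1, 266.1, 113.8]
tcp_rot: [-1.573, 0.0, 3.057]
ft_force: [-0.6, 0.3, -1.1]
opening: 0.327
```

Run:
```python
from h import *
st()
```

```text
{'t': np.float64(59.05), 'eef_pos': array([577.146, 266.128, 113.792]), 'tcp_rot': array([-1.573,  0.   ,  3.057]), 'ft_force': array([-0.554,  0.283, -1.072]), 'opening': np.float64(0.327), 'joints': array([0.327, 0.614, 1.633, 0.002, 0.894, 1.982])}
```

Free past the nose's full diameter. Continuing to about 101.5.

apply_moves --increments '[[[0,0.2,0],[0,0,0],2.6],[[0,0.2,0],[0,0,0],2.6],[[0,0.2,0],[0,0,0],2.6],[[0,0.2,0],[0,0,0],2.6],[[0,0.1,0],[0,0,0],2.6]]'

```text
t: 59.68
eef_pos: [577.2, 266.2, 104.1]
tcp_rot: [-1.573, 0.0, 3.057]
ft_force: [-0.1, -0.9, -1.1]
opening: 0.328
```

apply_moves --increments '[[[0,0.07,0],[0,0,0],2.6],[[0,0.07,0],[0,0,0],2.6],[[0,0.05,0],[0,0,0],2.6],[[0,0,0],[0,0,0],2.6],[[0,0,0],[0,0,0],2.6]]'

```text
t: 60.3
eef_pos: [577.2, 266.2, 102.2]
tcp_rot: [-1.573, 0.001, 3.057]
ft_force: [-0.1, 0.7, 0.3]
opening: 0.327
```

apply_moves --increments '[[[0,0.05,0],[0,0,0],2.6],[[0,0.03,0],[0,0,0],2.6],[[0,0,0],[0,0,0],4],[[0,0,0],[0,0,0],5],[[0,-0.5,0],[0,0,0],5.5]]'

```text
t: 60.92
eef_pos: [577.2, 266.2, 106.5]
tcp_rot: [-1.573, 0.0, 3.057]
ft_force: [1.1, -0.6, -0.2]
opening: 0.552
```

apply_moves --increments '[[[0,-2,0],[0,0,0],6],[[0,-3,0],[0,0,0],6],[[0,-3,0],[0,0,0],6],[[0,-2,0],[0,0,0],6],[[0,0,0],[0,0,0],6]]'

```text
t: 61.55
eef_pos: [577.3, 266.0, 211.3]
tcp_rot: [-1.573, 0.002, 3.057]
ft_force: [0.1, -0.6, -0.3]
opening: 0.631
```

Run:
```python
from h import *
st()
p,T=shot('wrist');find(p,T,['collar_small','collar_large','gear_small','gear_large'])
q,Q=shot('side');find(q,Q,['collar_small','collar_large'])
a=cv2.resize(p['img'][130:270,130:400],None,fx=2.9,fy=2.9,interpolation=cv2.INTER_CUBIC)[:,:780]
b=cv2.resize(q['img'][140:260,190:310],(190,190),interpolation=cv2.INTER_CUBIC)
c=np.zeros((600,780,3),np.uint8);c[:a.shape[0],:a.shape[1]]=a;c[408:598,:190]=b;save('w14',c)
```

```text
{'t': np.float64(61.55), 'eef_pos': array([577.272, 266.008, 211.291]), 'tcp_rot': array([-1.573e+00,  2.000e-03,  3.057e+00]), 'ft_force': array([ 0.115, -0.632, -0.343]), 'opening': np.float64(0.631), 'joints': array([0.327, 0.508, 1.537, 0.002, 1.094, 1.982])}
mark collar_small [575. 264.  97.] c0.89 px [280. 203.]
look collar_small [577. 262. 117.] c0.83 px [282. 207.]
look collar_small [572. 177. 111.] c0.59 px [373. 203.]
mark collar_large [570. 178.  88.] c0.66 px [365. 199.]
look collar_large [573. 182. 108.] c0.73 px [367. 202.]
mark gear_small [575. 268.  57.] c0.60 px [276. 193.]
look gear_small [587. 262.  72.] c0.95 px [281. 185.]
mark gear_large [772. 343.   2.] c0.81 px [196.  19.]
mark gear_large [450. 422.   0.] c0.77 px [177. 275.]
mark gear_large [568. 180.  58.] c0.74 px [356. 193.]
look gear_large [580. 190.  70.] c0.85 px [349. 186.]
look gear_large [754. 339.  14.] c0.83 px [199.  32.]
look gear_large [479. 417.  13.] c0.73 px [174. 261.]
mark collar_small [572. 264.  90.] c0.55 px [244. 178.]
look collar_small [575. 248. 102.] c0.47 px [247. 176.]
mark collar_large [569. 177.  91.] c0.54 px [252. 189.]
look collar_large [568. 160. 106.] c0.54 px [253. 186.]
```

View pics/w14.png

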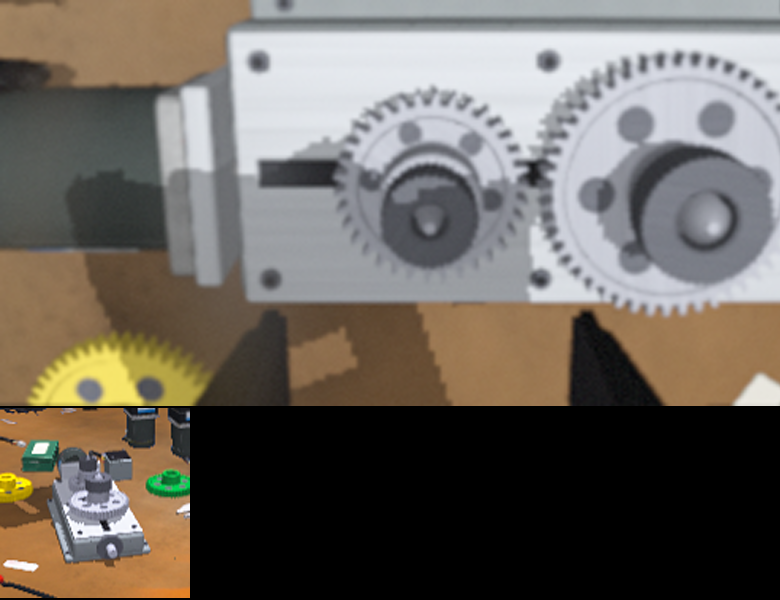

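The picture shows the small gear and small collar on the thin spindle at (430,215), and the large gear and large collar on the thick spindle at (705,215). Both noses show in the collar bores. From the side camera the collar origins come out at about z 90 and 91, against 92 expected. The gripper is clear, so I hand in.

```bash
python3 -c "
from h import *
print(env.job_done())"
```

```text
the job is handed in; nothing more can be done
None
```

The gears have changed places and both collars are fitted, but one wrist-force reading during the work was over the limit and may fail the job.

- **What I did:** I parked the small gear in the tray and moved the large gear to the thick-nose spindle. Then I moved the small gear from the tray to the thin-nose spindle. After that the wide-bored collar went over the thick nose and the narrow-bored one over the thin nose. The job took about 62 s of the 125 s allowed.
- **Last checks:**
  - The last pictures show both gears on their new spindles, with each nose visible in its collar's bore.
  - By the trained networks the gear origins lie at about z 57 and 58, against 58 expected.
  - The collar origins come out at z 90 and 91 from the side camera, against 92 expected. The wrist camera gave a rougher 97 for the small collar and 88 for the large one.
  - The insertions showed no sideways resistance, and the gripper was clear of everything at hand-in.
- **What went wrong:** At t = 17.3 s, on the way down to grip the large gear, the fingertips struck its disc and the wrist read about 137 N, against the 120 N limit. The descent was too fast. I slowed every approach after that, and no other move-end reading was over about 7 N.

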